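# Load and start the dental light-curing unit

## Robot

A 6-joint arm with a two-finger parallel gripper is mounted at the origin on the work surface; the furniture and walls round the work are solid. World frame = base frame: x ahead of the robot, y to its left, z up, the work surface at z = 0. Lengths are in m, angles in rad, forces in N, time in s.
With the tool pointing down it reaches from about 0.275 to 0.75 m from the base axis. Payload 10.2 kg.
Tool frame: the origin (TCP) lies on the front face of the gripper's body, between the roots of the fingers; the fingertips stand 64 mm ahead of it and the grasp point (between the pads) lies 45 mm ahead of it; z points along the fingers, y is the line along which they close (so a half turn about z gives the same grasp; the last joint's range is limited). The gripper opens to 88 mm and grips with 3 to 60 N. Pads are 18 mm wide; open, the fingers measure 123 mm over their backs; the gripper's body (75 mm by 187 mm) begins 45 mm behind the grasp point.
Start: joints at [0.96, 0.313, 1.498, -0, 1.331, -0.223], TCP at [0.199, 0.486, 0.303] pointing down, gripper open.
Joint ranges: [-2.94, 2.94], [-0.97, 2.17], [0.19, 2.56], [-1.23, 4.37], [0.02, 3.11], [-2.88, 2.88]. Speed limits (rad/s): [2.39, 2.39, 3.01, 3.14, 3.14, 3.14].

## Interface

Orientations are given as a 3x3 rotation matrix whose columns are the frame's x, y, z axes.
In Python, from plant import * gives the robot as it stands.
- The arm moves only by the tool send_rows, never from a script. Its argument "motion" is text: rows parted by semicolons, each of 4 numbers parted by spaces: the shift along the tool's x, y, z scaled (see below), then the turn about the tool's z scaled (see below). In form: x y z roll; .... A call has 1 to 20 rows; each row is the pose to reach, as a shift and turn from the pose commanded when the call began, along the tool's axes at that moment; what a row does not reach only later rows make up. The controller multiplies each number of a shift by 50 cm and each number of a turn by 1.5 rad. A row lasts 1/10 s, in which the tool goes at most 50 mm and 8.59 degrees, less where a joint would pass 70% of its speed; a pose out of reach is approached as far as the arm can. A call with a number of a shift or a turn outside -1 to 1 is refused whole. A call with a gripper value outside its range is refused whole. "jaw" is the opening, from -1 (shut) to 1 (fully open), set as the call begins (left out, the last holds). The fingers move at their own pace and stop on an object; "squeeze" is the grip in N (left out, the last holds). Time passes only in rows, so rows that repeat a pose let the fingers close. It gives the time, the measured TCP pose, the force, the opening and the grip force at its end, in the units of the state.
- get_obs(): the state, without advancing time (a new reading comes with each control period).
- camera(name): name is "scene" or "top" or "wrist"; returns a dict with "color" (420x560x3 uint8, blue, green, red), "mtx" (3x3 intrinsics, pixels), "k1" (the pictures are not rectified: a ray, as slopes to the right and down, at radius r is drawn at 1 + k1 r^2 times it, then the intrinsics apply), "R" (3x3) and "t" (3): a world point X has camera coordinates R X + t. Camera axes: x right, y down, z forward; pixel columns grow to the right and rows downward; lengths in m; the calibration is good to about 2 mm. A picture is of the moment at which its call begins. There is no depth.
- close_job(): hands the job in; it is judged then, once.
Trained networks look in a picture, given as the dict that the camera call returned (one of the last four; its "shot" number tells which), for a name from the list of things; names that differ only in an ending like _2 or _b are one class to them, and where a whole thing is asked for, a point or a joint stands for the part that bears it (a point fixed in the world has none). Each returns a list of dicts, best first, with "score" (0 to 1); they miss things now and then, are a little off and sometimes report something else, mostly with a low value. They report only what shows in the picture. A call takes as long as a camera call. They do not tell look-alikes from the thing itself.
- trace(picture, thing): "region" (420x560 bool, what is visible of it) and "position" ([column, row] in pixels, amid what is visible of it).
The state is a dict: "clock": time; "joint_pos": joint angles; "qvel": joint speeds; "joint_torque": joint torques, N m; "tool_pos": TCP position; "eef_rot": TCP orientation; "ft_force": force on the tool from outside, world axes, zero at the start; "torque": the same for the moment, N m; "gripper_width": opening from 0.0 (shut) to 1.0 (fully open); "grasp_force": force on a finger pad.
Only numpy, scipy, OpenCV 4.12 (cv2) and the standard library are available. Lean on these libraries where they do the work, as an engineer would, in place of code of your own. Each camera call takes 0.05 s, during which the arm holds its last target. There are 200 camera calls.

## Task

Set the plaster cast gently down, upright, in the middle of the round plate of the curing unit. Then lower the unit's hood onto it gently, without letting it drop, until it is fully shut, and finally turn the time knob clockwise all the way to its end stop. Leave the small glass dish, the bottles and the wax block where they are.

Things in the scene. Friction and masses are not known exactly. Their poses are not given: they have to be found in the camera images.
- cast: Off-white plaster cast of a dental arch with a row of white crowns, loose, about 120 g. Origin: centre of its flat underside, z up. D-shaped: x points to the flat back edge, the curved front is at -x. 50 mm along x, 52 mm along y; the sides at y = +-26 mm are flat and parallel from x = -8 to +21 mm; plaster base 20 mm high, crowns up to 31 mm.
- curing_unit: White bench light-curing unit, does not move. Origin: centre of its underside, z up, its front faces -x. 245 mm deep (x -140 to +105 mm), 130 mm wide (y +-65 mm), housing top 105 mm high. In front of x = -42 mm a control panel slopes down to the front at 25 degrees to the level; on it the time knob (centred at x = -114, y = -14 mm) and a small power switch (leave it).
- plate (a point): Centre of the top of the round metal plate (90 mm across, its top 108 mm above the worktop) on which the work stands, under the hood.
- hood (a joint): Angle of the grey lamp hood, rad: 0 fully shut on its stop, grows as it opens up and back, 1.75 fully open. The stiff hinge holds it open, but below about 0.45 rad it falls shut unless held. An open-bottomed box 125 mm deep, 118 mm wide, 62 mm high, walls 4 mm, about 0.5 kg.
- hood_hinge (a point): Middle of the hood's hinge line, at the back of the unit (85 mm behind the unit's origin, 105 mm up); the hinge line runs along the unit's y. Does not move.
- hood_handle (a point): Middle of the hood's handle: a round bar 12 mm thick and 60 mm long, parallel to the hinge line, on two posts 37 mm in front of the hood's front wall. With the hood shut it lies 162 mm in front of the hinge line and 36 mm above it (141 mm above the worktop); it travels with the hood.
- time_knob (a joint): Angle of the time knob, rad: 0 at the short end, grows clockwise (seen looking onto the knob), 2.4 at the end stop. Stays where it is left.
- knob_top (a point): Centre of the top face of the time knob: a black fluted round knob, 30 mm across and 25 mm tall, with a 34 mm wide skirt of 5 mm at the panel and a white pointer line. Its axis stands square on the sloped panel, so it leans 25 degrees from vertical towards the unit's front (-x of the unit).
- dappen: Small faceted glass dish, 34 mm across, 22 mm high, empty, loose. Origin: centre of its underside. A bystander, to be left alone.
- bottle_1: Small white bottle, 30 mm across, 50 mm high, loose. Origin: centre of its underside. A bystander, to be left alone.
- wax_block: Block of wax, 32 x 55 x 14 mm, lying flat, loose. Origin: centre of its underside. A bystander, to be left alone.
Mind the look-alikes: they are no part of the job. What is shaped like the cast but blue is not meant.

How it is judged:
By the outcome, as a careful person would: the job done as asked, in the order asked, and still so for the second after the job is handed in, with the robot touching nothing.
It also fails if it takes over 70 s, if anything falls off the work surface, if the arm or the gripper's body presses on something with over 40 N, if the wrist force passes 120 N, or if a joint passes its speed limit or range.

## Working session

There is one attempt and no reset: what is moved stays moved. The work goes in short steps, Python scripts to look and compute and a tool call to move; the robot and the scene stay as the last step left them, time stands still between calls to the robot, and variables do not carry over. Pictures are saved under pics/ and viewed, at most 10 in all, crops included, and the job is handed in when it is done.

Besides the shell and the picture viewer there is one more tool, called after ">>>" by a JSON object that holds its "fn" and its "kwargs". send_rows: Moves the arm, as the interface text tells. Shifts and turns lie within -1 to 1; 1 stands for 50 cm of shift or 1.5 rad of turn. Its arguments: {"type":"object","properties":{"motion":{"type":"string"},"jaw":{"type":"number"},"squeeze":{"type":"number"}},"required":["motion"]}

```bash
ls; mkdir -p pics; cat > h.py <<'E'
from plant import *
import numpy as np, cv2
np.set_printoptions(precision=4,suppress=True)
def ray(c,px):
    K=np.array(c["mtx"]);k=c["k1"]
    d=np.array([(px[0]-K[0,2])/K[0,0],(px[1]-K[1,2])/K[1,1]])
    u=d.copy()
    for _ in range(30): u=d/(1+k*(u@u))
    R=np.array(c["R"]);v=R.T@np.array([u[0],u[1],1]);o=-R.T@np.array(c["t"])
    return o,v/np.linalg.norm(v)
def onz(c,px,z):
    o,v=ray(c,px);return o+v*(z-o[2])/v[2]
def proj(c,X):
    p=np.array(c["R"])@np.array(X)+np.array(c["t"]);u=p[:2]/p[2];u=u*(1+c["k1"]*(u@u))
    K=np.array(c["mtx"]);return np.array([K[0,0]*u[0]+K[0,2],K[1,1]*u[1]+K[1,2]])
def tri(obs):
    A=np.zeros((3,3));b=np.zeros(3)
    for c,px in obs:
        o,v=ray(c,px);P=np.eye(3)-np.outer(v,v);A+=P;b+=P@o
    return np.linalg.solve(A,b)
E
python3 - <<'E'
from h import *
S=camera("scene");T=camera("top")
cv2.imwrite("pics/s.png",S["color"]);cv2.imwrite("pics/t.png",T["color"])
for n,c in(("scene",S),("top",T)):
    print(n,-np.array(c["R"]).T@np.array(c["t"]))
    for th in["cast","curing_unit","hood","hood_handle","time_knob","plate","dappen","bottle_1","wax_block"]:
        try:
            for d in trace(c,th)[:4]: print(th,round(d["score"],2),np.round(d["position"],1),d["region"].sum())
        except Exception as e: print(th,e)
print(get_obs())
E
```

```text
pics
scene [0.3772 0.6406 1.1874]
cast 0.65 [244.1 162.9] 275
cast 0.65 [340.6 137.4] 168
cast 0.56 [206.6 213. ] 2337
curing_unit 0.87 [239.5 231.4] 6741
hood 0.77 [204.6 215.6] 2362
hood_handle 0.79 [204.1 212.5] 2336
time_knob 0.6 [304.1 237.5] 146
time_knob 0.52 [243.3 232.3] 6820
plate 0.57 [243.6 231. ] 6702
plate 0.16 [207.  218.4] 2379
dappen 0.57 [316.1 361.5] 137
bottle_1 0.43 [204.4 278.6] 155
bottle_1 0.31 [306.6 238.4] 164
wax_block 0.73 [320.9 313.3] 282
top [ 0.2063 -0.0759  1.5114]
cast 0.76 [349.3 180.7] 261
curing_unit 0.68 [254.5 198.8] 5078
hood 0.62 [251.9 158.7] 1576
hood_handle 0.77 [253.  160.2] 1574
time_knob 0.45 [264.9 245.1] 102
plate 0.87 [252.5 198.2] 5208
dappen 0.41 [166.  268.9] 105
bottle_1 0.55 [222.6 170. ] 80
wax_block 0.54 [210.3 268.2] 177
{'clock': 1.0, 'joint_pos': array([ 0.9596,  0.3129,  1.4977,  0.    ,  1.331 , -0.2234]), 'qvel': array([ 0.0013,  0.0005,  0.0015, -0.    , -0.0007, -0.0003]), 'joint_torque': array([ -0.0008, -40.2105, -25.2414,   0.0695,   0.0318,  -0.    ]), 'tool_pos': array([0.1986, 0.486 , 0.3027]), 'eef_rot': array([[-0.9257,  0.3782,  0.    ],
       [ 0.3782,  0.9257,  0.0001],
       [ 0.    ,  0.0001, -1.    ]]), 'ft_force': array([ 0.5611, -1.2921,  0.5304]), 'torque': array([ 0.0189, -0.0337, -0.0568]), 'grasp_force': 0.0, 'gripper_width': 0.9996479275321536}
```

```bash
python3 - <<'E'
import cv2
s=cv2.imread("pics/s.png");t=cv2.imread("pics/t.png")
cv2.imwrite("pics/s2.png",cv2.resize(s[100:400,130:430],None,fx=2,fy=2,interpolation=cv2.INTER_CUBIC))
cv2.imwrite("pics/t2.png",cv2.resize(t[120:320,140:390],None,fx=3,fy=3,interpolation=cv2.INTER_CUBIC))
E
```

```text
(no output)
```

View pics/s2.png

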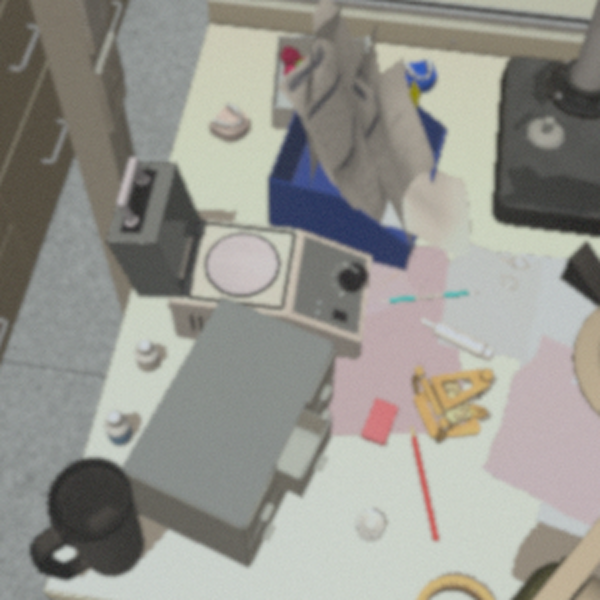

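View pics/t2.png

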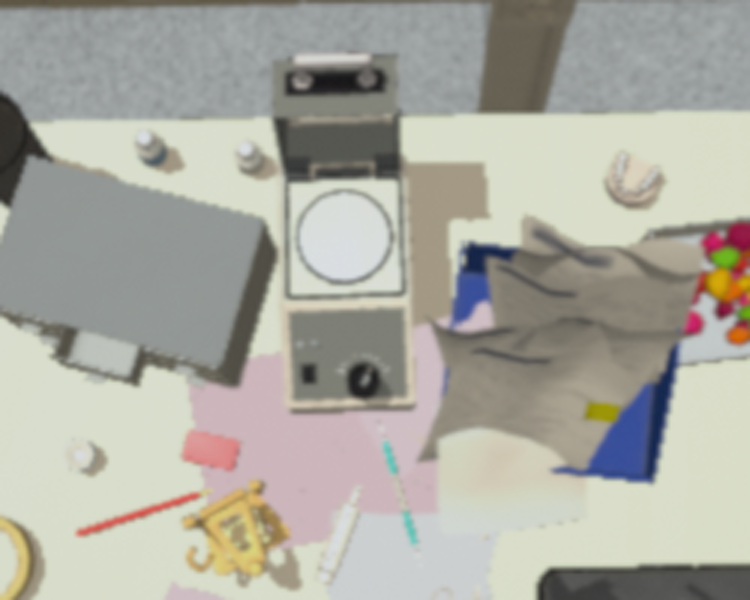

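Scene crop: the off-white cast at full px (244,163), with something blue at (340,137). The unit's plate is at (251,232), the knob at (306,238), and the hood stands open. In the top view the cast is at (349,181), the plate at (255,199) and the knob at (262,246). There is a tall grey box left of the unit and a bin with a cloth to the right.

```bash
python3 - <<'E'
from h import *
S=camera("scene");T=camera("top")
print("cast top z10",onz(T,(349.3,180.7),.012),"scene",onz(S,(244.1,162.9),.012),tri([(T,(349.3,180.7)),(S,(244.1,162.9))]))
print("blue?",onz(S,(340.6,137.4),.012))
print("plate",onz(T,(255,199),.108),onz(S,(251,232.5),.108),tri([(T,(255,199)),(S,(251,232.5))]))
# top corners of housing, from crops
f=lambda x,y:(140+x/3,120+y/3)
g=lambda x,y:(130+x/2,100+y/2)
print("knob",tri([(T,f(364,378)),(S,g(351,276))]))
print("unit front corners",[onz(T,f(*p),.04)[:2] for p in((291,408),(413,405))],"ridge",[onz(T,f(*p),.105)[:2] for p in((287,297),(406,296))])
print("handle",tri([(T,f(332,60)),(S,g(128,182))]))
print("grey box top",[onz(T,f(*p),.1)[:2] for p in((266,222),(228,368),(240,385))],tri([(T,f(228,368)),(S,g(335,348))]), tri([(T,f(266,222)),(S,g(222,302))]))
print("bin near corner",tri([(T,f(452,300)),(S,g(405,245))]),[onz(T,f(*p),.08)[:2] for p in((470,244),(530,225),(640,235))])
print("bottles",[onz(T,f(*p),.03)[:2] for p in((150,148),(249,155))])
W=camera("wrist");print(np.array(W["R"]),W["t"],W["mtx"])
o=get_obs();R=o["eef_rot"];C=-np.array(W["R"]).T@W["t"]
print("cam in tool",R.T@(C-o["tool_pos"]),"\n",R.T@np.array(W["R"]).T)
E
```

```text
cast top z10 [ 0.6213 -0.3064  0.012 ] scene [ 0.6283 -0.306   0.012 ] [ 0.6255 -0.3073  0.0091]
blue? [ 0.3489 -0.4555  0.012 ]
plate [ 0.5433 -0.0111  0.108 ] [ 0.5463 -0.0079  0.108 ] [ 0.5459 -0.011   0.1023]
knob [ 0.4077 -0.028   0.0843]
unit front corners [array([0.3838, 0.0473]), array([ 0.3849, -0.0753])] ridge [array([0.4847, 0.046 ]), array([ 0.4838, -0.0702])]
handle [ 0.6727 -0.0072  0.2578]
grey box top [array([0.5617, 0.0674]), array([0.4164, 0.1035]), array([0.3996, 0.0917])] [0.4128 0.0998 0.1281] [0.5546 0.0638 0.1344]
bin near corner [ 0.4093 -0.0915  0.1238] [array([ 0.5408, -0.1349]), array([ 0.5594, -0.1955]), array([ 0.5473, -0.3055])]
bottles [array([0.6617, 0.1973]), array([0.6522, 0.0929])]
[[ 0.3783  0.9257  0.0001]
 [ 0.8921 -0.3646  0.267 ]
 [ 0.2472 -0.1009 -0.9637]] [-0.5257 -0.0375  0.388 ] [[372.1035   0.     276.472 ]
 [  0.     372.1035 214.0793]
 [  0.       0.       1.    ]]
cam in tool [ 0.0674  0.0007 -0.0813] 
 [[-0.0002 -0.9637 -0.267 ]
 [ 1.     -0.0002  0.0001]
 [-0.0001 -0.267   0.9637]]
```

```bash
cat >> h.py <<'E'
def shift(target,az=None):
    "print scaled motion row from current (measured) pose to world TCP target and tool-y azimuth az"
    o=get_obs();R=o["eef_rot"];p=o["tool_pos"]
    d=R.T@(np.array(target)-p)/.5
    a=np.arctan2(R[1,1],R[0,1]);r=0 if az is None else (a-az)/1.5
    print("at",p,"az",a,"j",o["joint_pos"],"-> row",d,"roll",r,"rows>=",np.linalg.norm(d)*10,abs(r)*10)
E
python3 - <<'E'
from h import *
S=camera("scene");T=camera("top")
f=lambda x,y:(140+x/3,120+y/3)
g=lambda x,y:(130+x/2,100+y/2)
print(tri([(T,f(530,222)),(S,g(325,5))]),tri([(T,f(435,455)),(S,g(405,190))]),tri([(T,f(437,322)),(S,g(380,215))]))
for z in(0,.1,.2): print(onz(S,g(325,5),z),onz(T,f(530,222),z))
shift((.56,-.27,.303))
E
```

```text
[ 0.4751 -0.1671  0.4143] [ 0.3389 -0.097   0.1852] [ 0.4147 -0.0906  0.157 ]
[ 0.5214 -0.5975  0.    ] [ 0.5824 -0.2023  0.    ]
[ 0.5093 -0.4932  0.1   ] [ 0.5575 -0.194   0.1   ]
[ 0.4971 -0.389   0.2   ] [ 0.5326 -0.1856  0.2   ]
at [0.1985 0.486  0.3027] az 1.1830406125144963 j [ 0.9596  0.3129  1.4977  0.      1.331  -0.2234] -> row [-1.241  -1.1264 -0.0005] roll 0 rows>= 16.75977551628907 0
```

```bash
python3 - <<'E'
from h import *
S=camera("scene");T=camera("top")
f=lambda x,y:(140+x/3,120+y/3)
g=lambda x,y:(130+x/2,100+y/2)
print("yellow",tri([(T,f(602,411)),(S,g(414,94))]))
print("red ball/tray",tri([(T,f(741,234)),(S,g(291,58))]))
print("tray corner",tri([(T,f(645,232)),(S,g(275,38))]), tri([(T,f(645,232)),(S,g(275,120))]))
print("bin far corner L",tri([(T,f(466,244)),(S,g(272,180))]))
print("bin corner R",tri([(T,f(655,478)),(S,g(445,128))]))
print("cloth spike",proj(S,(.5325,-.1856,.2)),proj(S,(.545,-.19,.15)))
shift((.58,-.2,.36))
cv2.imwrite("pics/b.png",np.hstack([cv2.resize(S["color"][90:230,255:365],None,fx=3.6,fy=4.2,interpolation=3),cv2.resize(T["color"][185:295,280:400],None,fx=3.3,fy=5.35,interpolation=3)[:588]]))
E
```

```text
yellow [ 0.3585 -0.2446  0.2004]
red ball/tray [ 0.5496 -0.4106  0.0637]
tray corner [ 0.5339 -0.2893  0.2218] [ 0.5609 -0.3194  0.0242]
bin far corner L [ 0.5285 -0.1288  0.1316]
bin corner R [ 0.3068 -0.3114  0.0619]
cloth spike [267.6566 156.3366] [263.5703 166.7867]
at [0.1985 0.486  0.3027] az 1.1830401202914476 j [ 0.9596  0.3129  1.4977  0.      1.331  -0.2234] -> row [-1.2251 -0.9817 -0.1146] roll 0 rows>= 15.740741994974732 0
```

View pics/b.png

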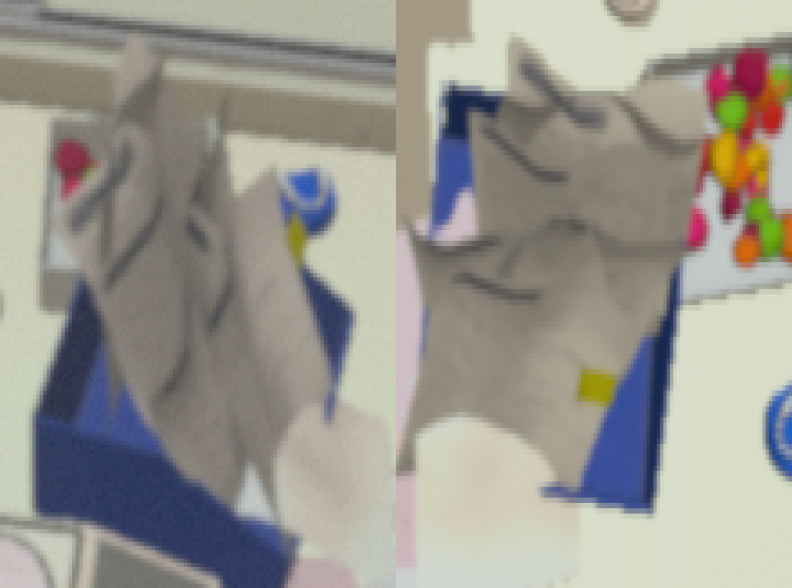

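The picture shows the blue look-alike at scene (340,136), right of the bin. The cloth is a tall standing bundle above the bin, so I need its height.

```bash
python3 - <<'E'
from h import *
S=camera("scene");T=camera("top")
for n,a,b in(("right corner",(373.6,203.7),(292.5,99.5)),("left spike",(315,192.5),(271.7,141)),("mid",(334,227),(317.5,114)),("mid2",(334,227),(330.5,130.5)),("leftfront",(286,227),(285,190))):
    X=tri([(T,a),(S,b)]);print(n,X,proj(T,X)-a,proj(S,X)-b)
E
```

```text
right corner [ 0.4888 -0.3277  0.2687] [ 0.0642 -0.6014] [0.5641 0.2229]
left spike [ 0.5194 -0.1755  0.2712] [ 0.0146 -0.143 ] [0.1433 0.0568]
mid [ 0.4156 -0.2134  0.3406] [ 0.0605 -0.4813] [0.4711 0.1752]
mid2 [ 0.4014 -0.2135  0.2995] [-1.4843  8.0444] [-7.829 -3.33 ]
leftfront [ 0.4605 -0.1013  0.1748] [ 0.4994 -5.1446] [5.4201 1.8327]
```

>>> {"fn": "send_rows", "kwargs": {"motion": "-0.24 -0.19 -0.29 0; -0.963 -0.765 -0.294 0; -0.963 -0.765 -0.294 0; -0.963 -0.765 -0.294 0; -0.963 -0.765 -0.294 0; -0.963 -0.765 -0.294 0; -0.963 -0.765 -0.294 0; -0.963 -0.765 -0.294 0; -0.963 -0.765 -0.294 0; -0.963 -0.765 -0.294 0; -0.963 -0.765 -0.294 0; -0.963 -0.765 -0.294 0; -0.963 -0.765 -0.294 0; -0.963 -0.765 -0.294 0; -0.963 -0.765 -0.294 0; -0.963 -0.765 -0.294 0", "jaw": 1}}

```text
clock: 3.05
tool_pos: [0.4993, -0.0493, 0.4498]
eef_rot: [[-0.926, 0.377, -0.0], [0.377, 0.926, 0.0], [0.0, 0.0, -1.0]]
ft_force: [-0.8, 0.5, 0.6]
gripper_width: 1.0
grasp_force: 0.0
```

```bash
python3 - <<'E'
from h import *
W=camera("wrist");cv2.imwrite("pics/w1.png",W["color"])
for th in("plate","time_knob","cast"):
    for d in trace(W,th)[:2]: print(th,round(d["score"],2),np.round(d["position"],1),d["region"].sum())
o=get_obs();print(o["clock"],o["joint_pos"])
for t in[(.62,-.28,.45),(.60,-.28,.40)]: shift(t)
E
```

```text
plate 0.9 [318.3 190.1] 28285
plate 0.33 [354.9 292.3] 7084
time_knob 0.85 [264.1  91. ] 820
3.25 [-0.3324  0.2033  1.263   0.0001  1.6749 -1.5166]
at [ 0.4993 -0.0493  0.45  ] az 1.1842685287024999 j [-0.3324  0.2033  1.263   0.0001  1.6749 -1.5166] -> row [-0.3975 -0.3364  0.0001] roll 0 rows>= 5.206939430414402 0
at [ 0.4993 -0.0493  0.45  ] az 1.1842685287024999 j [-0.3324  0.2033  1.263   0.0001  1.6749 -1.5166] -> row [-0.3604 -0.3515  0.1001] roll 0 rows>= 5.132337808314611 0
```

View pics/w1.png

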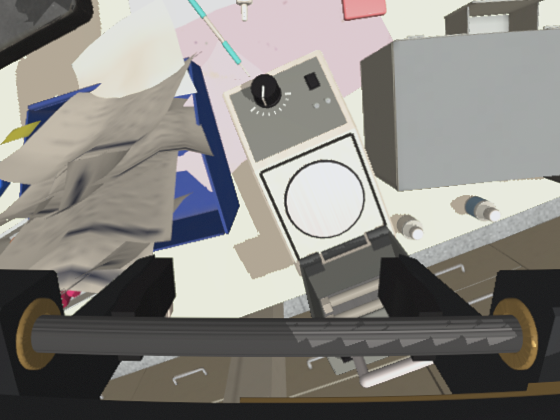

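The wrist view shows the plate at (324,199), the knob at (266,91) and the open hood's handle bar near (395,372). I'll move high over the cloth, then down a little above the cast for a close look.

>>> {"fn": "send_rows", "kwargs": {"motion": "-0.413 -0.373 0 0; -0.413 -0.373 0 0; -0.413 -0.373 0 0; -0.413 -0.373 0 0; -0.413 -0.373 0 0; -0.413 -0.373 0 0; -0.413 -0.373 0 0; -0.413 -0.373 0.12 0; -0.413 -0.373 0.24 0; -0.413 -0.373 0.24 0; -0.413 -0.373 0.24 0; -0.413 -0.373 0.24 0"}}

```text
clock: 4.45
tool_pos: [0.6204, -0.3, 0.3319]
eef_rot: [[-0.926, 0.377, 0.002], [0.377, 0.926, -0.001], [-0.002, -0.001, -1.0]]
ft_force: [0.0, 0.2, 0.4]
gripper_width: 1.001
grasp_force: 0.0
```

```bash
python3 - <<'E'
from h import *
W=camera("wrist");S=camera("scene")
for d in trace(W,"cast")[:3]:
    m=d["region"];print(round(d["score"],2),np.round(d["position"],1),m.sum(),onz(W,d["position"],.012))
p=trace(W,"cast")[0]["position"].astype(int) if len(trace(W,"cast")) else None
c=proj(W,(.6255,-.307,.01)).astype(int);print(c)
x0=max(0,c[0]-70);y0=max(0,c[1]-60);cr=cv2.resize(W["color"][y0:y0+120,x0:x0+140],(420,360),interpolation=3);print(x0,y0)
sc=S["color"][60:300,200:450];sc=cv2.resize(sc,(375,360))
cv2.imwrite("pics/w2.png",np.hstack([cr,sc]))
np.savez("w2.npz",**{k:np.array(W[k]) for k in("color","mtx","k1","R","t")})
o=get_obs();print(o["clock"],o["joint_pos"],o["tool_pos"],o["joint_torque"])
E
```

```text
0.88 [44.4  9.2] 1112 [ 0.3723 -0.4534  0.012 ]
0.72 [274.7 187.1] 2004 [ 0.6328 -0.3066  0.012 ]Traceback (most recent call last):
  File "<stdin>", line 5, in <module>
AttributeError: 'list' object has no attribute 'astype'
```

```bash
python3 - <<'E'
from h import *
W=camera("wrist");S=camera("scene")
t=[d for d in trace(W,"cast") if d["position"][1]>100][0]
m=t["region"];pts=np.array([onz(W,(x,y),.02)[:2] for y,x in np.argwhere(m)],np.float32)
print(cv2.minAreaRect(pts),pts.mean(0))
x0,y0=205,127;cr=cv2.resize(W["color"][y0:y0+120,x0:x0+140],(420,360),interpolation=3)
sc=S["color"][60:300,200:450];sc=cv2.resize(sc,(375,360))
cv2.imwrite("pics/w2.png",np.hstack([cr,sc]))
np.savez("w2.npz",region=m,**{k:np.array(W[k]) for k in("color","mtx","k1","R","t")})
o=get_obs();print(o["clock"],o["joint_pos"],o["tool_pos"],o["joint_torque"])
E
```

```text
((0.628589391708374, -0.30799776315689087), (0.05175723880529404, 0.05194833502173424), 64.19762420654297) [ 0.6303 -0.3088]
4.85 [-0.6212  0.6943  0.8403 -0.      1.6063 -1.8041] [ 0.6203 -0.3009  0.3301] [  0.0554 -58.0259 -26.7886  -0.0312   0.0747   0.0004]
```

View pics/w2.png

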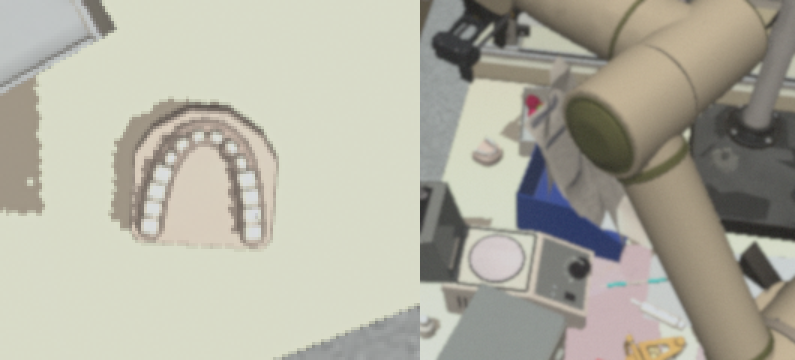

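Left crop: the off-white plaster cast, spanning about (133..275, 103..246) in the crop, with white crowns. The curved front points to image top, toward the robot, and the flat sides already line up with the tool's x axis. Candidates: off-white cast at wrist (275,187) and blue look-alike at wrist (44,9). I choose the off-white one. Right crop: the arm's elbow, at scene (320,147).

```bash
python3 - <<'E'
from h import *
W=dict(np.load("w2.npz"));W["k1"]=float(W["k1"])
f=lambda x,y:(205+x/3,127+y/3)
L=[onz(W,f(*p),.02)[:2] for p in((135,165),(135,235))];Rr=[onz(W,f(*p),.02)[:2] for p in((275,165),(272,235))]
B=[onz(W,f(*p),.02)[:2] for p in((140,243),(265,247))]
for n,e in(("L",L),("R",Rr),("B",B)): d=e[1]-e[0];print(n,e,np.degrees(np.arctan2(d[1],d[0])))
print("width",np.linalg.norm((L[0]+L[1]-Rr[0]-Rr[1])/2))
S=camera("scene")
for z in(.4,.5,.6,.7,.8): print(z,onz(S,(320,146.7),z))
E=np.array([.166,-.119]);
for z in np.arange(.3,.9,.02):
    q=onz(S,(320,146.7),z)[:2]-E;s=q@[.582,.813];r=q@[.813,-.582]
    if abs(r)<.03:print(z,s,r)
# planar fit
from scipy.optimize import least_squares
D=[(.3129,1.8106,.1985,.486,.3027),(.2033,1.4663,.4993,-.0493,.45),(.6943,1.5346,.6203,-.3009,.3301)]
f=lambda p:np.ravel([(p[0]*np.sin(a)+p[1]*np.sin(b)+p[3]*np.cos(b)-np.sqrt(x*x+y*y-.1163**2),p[2]+p[0]*np.cos(a)+p[1]*np.cos(b)-p[3]*np.sin(b)-z) for a,b,x,y,z in D])
r=least_squares(f,[.32,.43,.1,0]);print(r.x,r.fun)
E
```

```text
L [array([ 0.6159, -0.329 ]), array([ 0.6396, -0.3392])] -23.28671467207859
R [array([ 0.6348, -0.2828]), array([ 0.6584, -0.2932])] -23.826864883092735
B [array([ 0.643 , -0.3387]), array([ 0.6616, -0.2972])] 65.88940985211039
width 0.0497945645624565
0.4 [ 0.3981 -0.0611  0.4   ]
0.5 [0.3954 0.028  0.5   ]
0.6 [0.3928 0.1171 0.6   ]
0.7 [0.3901 0.2062 0.7   ]
0.8 [0.3875 0.2954 0.8   ]
0.6400000000000003 0.35231451942414743 0.02532934454924621
0.6600000000000004 0.3664963809547528 0.014523037532851918
0.6800000000000004 0.38067824248535825 0.0037167305164576133
0.7000000000000004 0.3948601040159638 -0.007089576499936718
0.7200000000000004 0.40904196554656924 -0.017895883516331076
0.7400000000000004 0.4232238270771746 -0.028702190532725318
[0.439  0.3975 0.0176 0.0393] [ 0.  0.  0. -0.  0.  0.]
```

```bash
cat > kin.py <<'E'
import numpy as np
from scipy.optimize import fsolve
def ik(x,y,z):
    a=np.sqrt(x*x+y*y-.1163**2)
    j2,q=fsolve(lambda v:[.439*np.sin(v[0])+.3975*np.sin(v[1])+.0393*np.cos(v[1])-a,.0176+.439*np.cos(v[0])+.3975*np.cos(v[1])-.0393*np.sin(v[1])-z],[.7,1.6])
    j1=np.arctan2(y,x)-np.arcsin(.1163/np.hypot(x,y))
    return j1,j2,q-j2,np.pi-q
E
python3 - <<'E'
from h import *;from kin import ik
S=camera("scene")
E=.281*np.array([.813,-.582])
for z in np.arange(.3,.9,.03):
    q=onz(S,(320,146.7),z)[:2]-E;s=q@[.582,.813];r=q@[.813,-.582]
    if abs(r)<.05:print(z,s,r)
for t in[(.637,-.311,.06),(.637,-.311,.09),(.545,-.01,.16),(.45,-.007,.186),(.673,-.007,.303),(.40,-.03,.13)]: 
    j=ik(*t);print(t,np.array(j),"elbow r,z-d1",.439*np.sin(j[1]),.439*np.cos(j[1]),"wrist z-d1",.439*np.cos(j[1])+.3975*np.cos(j[1]+j[2])-.0393*np.sin(j[1]+j[2]))
E
```

```text
0.4799999999999998 0.2387246271793035 0.03508206768040094
0.5099999999999998 0.25999741947521166 0.018872607155809445
0.5399999999999998 0.2812702117711198 0.002663146631218006
0.5699999999999997 0.3025430040670279 -0.013546313893373378
0.5999999999999996 0.32381579636293595 -0.029755774417964752
0.6299999999999997 0.34508858865884423 -0.04596523494255631
(0.637, -0.311, 0.06) [-0.619   0.9589  1.0663  1.1164] elbow r,z-d1 0.359342536735448 0.2521783918033684 wrist z-d1 0.04240000000001355
(0.637, -0.311, 0.09) [-0.619   0.9213  1.0556  1.1647] elbow r,z-d1 0.3496054385962702 0.265512781808917 wrist z-d1 0.0724000000000011
(0.545, -0.01, 0.16) [-0.2334  0.5091  1.6107  1.0219] elbow r,z-d1 0.21394914027826173 0.38333636062105125 wrist z-d1 0.1424000000040967
(0.45, -0.007, 0.186) [-0.2769  0.2891  1.867   0.9854] elbow r,z-d1 0.12516286749176672 0.42077934431390335 wrist z-d1 0.1684000000002484
(0.673, -0.007, 0.303) [-0.1841  0.6576  0.9706  1.5134] elbow r,z-d1 0.2683233843522932 0.34745296287372707 wrist z-d1 0.28540000000101434
(0.4, -0.03, 0.13) [-0.369   0.2976  2.0525  0.7915] elbow r,z-d1 0.12871872153320132 0.41970524267259063 wrist z-d1 0.11240000000003365
```

>>> {"fn": "send_rows", "kwargs": {"motion": "-0.039 -0.006 0.08 0.019; -0.039 -0.006 0.16 0.019; -0.039 -0.006 0.26 0.019; -0.039 -0.006 0.26 0.019; -0.039 -0.006 0.26 0.019; -0.039 -0.006 0.26 0.019"}}

```text
clock: 5.55
tool_pos: [0.638, -0.3116, 0.2034]
eef_rot: [[-0.915, 0.404, 0.004], [0.404, 0.915, -0.003], [-0.005, -0.001, -1.0]]
ft_force: [0.3, 0.3, 0.5]
gripper_width: 1.001
grasp_force: 0.0
```

```bash
python3 - <<'E'
from h import *;from kin import ik
S=camera("scene");T=camera("top");W=camera("wrist")
a=cv2.resize(S["color"][40:290,200:500],(400,333),interpolation=3);b=cv2.resize(T["color"][150:390,230:500],(400,356),interpolation=3)[:333]
w=cv2.resize(W["color"],(342,256))
im=np.zeros((590,800,3),np.uint8);im[:333,:400]=a;im[:333,400:]=b;im[334:590,:342]=w
cv2.imwrite("pics/arm.png",im)
o=get_obs();print(o["clock"],o["joint_pos"],ik(*o["tool_pos"]),o["tool_pos"],o["joint_torque"],o["ft_force"])
E
```

```text
5.7 [-0.6189  0.8096  0.9633 -0.      1.365  -1.7734] (np.float64(-0.6188836656831362), np.float64(0.8111914305012856), np.float64(0.9602189714338046), np.float64(1.3701822516547029)) [ 0.6377 -0.3114  0.2022] [ -0.0151 -60.7352 -25.6365  -0.03     0.0765  -0.0002] [-0.4771  0.2218  0.3197]
```

View pics/arm.png

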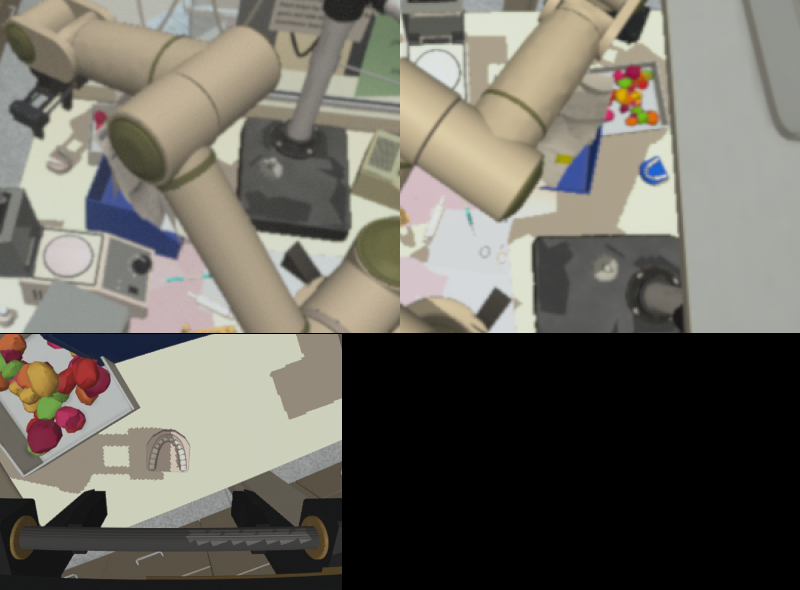

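```bash
python3 - <<'E'
from h import *
S=camera("scene");T=camera("top")
u=np.array([np.cos(-.619),np.sin(-.619)]);l=np.array([-u[1],u[0]])
tp=lambda x,y:(230+(x-400)*.675,150+y*.674); sc=lambda x,y:(200+x*.75,40+y*.75)
def solve(c,px,rad):
    zs=np.linspace(.1,.9,801);q=np.array([onz(c,px,z)[:2] for z in zs]);r=q@u-rad;i=np.argmin(abs(r));return zs[i],q[i]@l,r[i]
print("top cap R",solve(T,tp(525,190),.318),"scene cap L",solve(S,sc(137,148),.318))
for z in(.35,.4,.45,.5,.55): print(z,"forearm lateral",[ (onz(T,tp(*p),z)[:2]@u,onz(T,tp(*p),z)[:2]@l) for p in((510,112),(590,15))])
print("scene wrist cap",[ (z,onz(S,sc(18,45),z)[:2]@u,onz(S,sc(18,45),z)[:2]@l) for z in(.3,.4,.5)])
# cloth peak appears behind forearm?
for X in[(.416,-.213,.34),(.4888,-.3277,.2687),(.5194,-.1755,.2712)]: print(X,np.array(X[:2])@u,np.array(X[:2])@l)
E
```

```text
top cap R (np.float64(0.475), np.float64(0.040045552357820174), np.float64(2.601423361731081e-05)) scene cap L (np.float64(0.506), np.float64(0.2856650147840921), np.float64(-0.00025413813496283355))
0.35 forearm lateral [(np.float64(0.4217214642811997), np.float64(0.127813242768474)), (np.float64(0.6346809044306587), np.float64(0.1093345747490003))]
0.4 forearm lateral [(np.float64(0.4126965061103456), np.float64(0.12480364710373329)), (np.float64(0.6164873851817421), np.float64(0.10712054276652172))]
0.45 forearm lateral [(np.float64(0.4036715479394915), np.float64(0.12179405143899265)), (np.float64(0.5982938659328257), np.float64(0.10490651078404319))]
0.5 forearm lateral [(np.float64(0.3946465897686374), np.float64(0.11878445577425197)), (np.float64(0.5801003466839092), np.float64(0.10269247880156462))]
0.55 forearm lateral [(np.float64(0.3856216315977834), np.float64(0.11577486010951132)), (np.float64(0.5619068274349929), np.float64(0.10047844681908609))]
scene wrist cap [(0.3, np.float64(0.7811295134834992), np.float64(0.11761241848855715)), (0.4, np.float64(0.6858330135673487), np.float64(0.1878162121364878)), (0.5, np.float64(0.5905365136511984), np.float64(0.2580200057844185))]
(0.416, -0.213, 0.34) 0.46240205050323774 0.06789214748703384
(0.4888, -0.3277, 0.2687) 0.5882460196235787 0.01671377865762842
(0.5194, -0.1755, 0.2712) 0.5248588326815149 0.1584292137081967
```

```bash
cat > sweep.py <<'E'
from h import *
S=camera("scene");T=camera("top");W=camera("wrist");o=get_obs()
R=o["eef_rot"];p=o["tool_pos"];C=-np.array(W["R"]).T@W["t"];ct=R.T@(C-p);Rt=R.T@np.array(W["R"]).T
R1=np.array([[-.926,.377,0],[.377,.926,0],[0,0,-1]]);p1=np.array([.4993,-.0493,.45])
Rw=(R1@Rt).T;W=dict(W,R=Rw,t=-Rw@(p1+R1@ct))
print("check plate",onz(W,(324,199),.108))
S["color"]=cv2.imread("pics/s.png");T["color"]=cv2.imread("pics/t.png");W["color"]=cv2.imread("pics/w1.png")
xs=np.arange(.28,.60,.003);ys=np.arange(-.42,-.06,.003);X,Y=np.meshgrid(xs,ys,indexing="ij")
def ortho(c,z):
    q=np.stack([X,Y,0*X+z],-1)@np.array(c["R"]).T+np.array(c["t"]);u=q[...,:2]/q[...,2:];u=u*(1+c["k1"]*(u**2).sum(-1,keepdims=True))
    K=np.array(c["mtx"]);m=(u*[K[0,0],K[1,1]]+[K[0,2],K[1,2]]).astype(np.float32)
    return cv2.remap(cv2.cvtColor(c["color"],6),m[...,0],m[...,1],1).astype(np.float32)
b=lambda a:cv2.GaussianBlur(a,(0,0),4)
def ncc(A,B):
    a,c=b(A),b(B);return (b(A*B)-a*c)/np.sqrt((b(A*A)-a*a+9)*(b(B*B)-c*c+9))
zs=np.arange(0,.40,.01)
for n,(c1,c2) in dict(TW=(T,W),TS=(T,S)).items():
    sc=np.array([ncc(ortho(c1,z),ortho(c2,z)) for z in zs]);Z=zs[sc.argmax(0)];M=sc.max(0)
    Z=np.where(M>.75,Z,np.nan)
    print(n,"rows x, cols y",ys[::10]);
    for i in range(0,len(xs),7): print(round(xs[i],3),np.round(Z[i,::10]*100))
E
python3 sweep.py
```

```text
check plate [ 0.5499 -0.0091  0.108 ]
TW rows x, cols y [-0.42 -0.39 -0.36 -0.33 -0.3  -0.27 -0.24 -0.21 -0.18 -0.15 -0.12 -0.09]
0.28 [nan nan nan nan  4. nan nan nan nan nan nan nan]
0.301 [nan nan nan nan  4. nan nan nan nan nan nan nan]
0.322 [nan nan nan nan nan nan 21. nan nan nan nan nan]
0.343 [nan nan nan nan nan nan 21.  5.  7.  8.  9. nan]
0.364 [nan nan nan nan nan 20. nan nan  7.  9. nan nan]
0.385 [nan nan nan nan nan nan nan 15. nan nan nan  2.]
0.406 [nan nan nan nan nan nan 19. nan nan nan nan  2.]
0.427 [nan nan nan nan nan nan nan nan nan nan nan  2.]
0.448 [nan nan nan nan nan nan nan nan nan nan nan nan]
0.469 [nan nan nan nan nan nan nan nan nan nan nan nan]
0.49 [nan nan nan nan nan nan nan nan nan nan nan nan]
0.511 [nan nan nan nan nan nan nan nan nan 20.  0. nan]
0.532 [nan nan nan nan nan nan nan nan nan 18.  0. nan]
0.553 [nan nan nan nan nan nan nan nan nan nan  2. nan]
0.574 [nan nan nan nan nan nan nan nan nan nan  2. nan]
0.595 [nan nan nan nan nan nan nan nan nan nan  2. nan]
TS rows x, cols y [-0.42 -0.39 -0.36 -0.33 -0.3  -0.27 -0.24 -0.21 -0.18 -0.
[... 209 characters left out ...]
 nan nan  7.  9. 12. nan nan]
0.364 [nan nan nan nan 33. nan nan nan 10. 13. nan nan]
0.385 [nan nan nan nan 32. nan nan 18. 20. nan nan nan]
0.406 [ 9. nan nan nan nan nan 21. 21. nan nan  4. nan]
0.427 [nan nan nan nan nan nan nan nan nan nan nan nan]
0.448 [nan nan nan nan nan nan nan nan nan nan nan nan]
0.469 [nan nan nan nan nan nan nan 34. nan nan nan nan]
0.49 [nan nan nan nan nan nan nan nan nan nan nan nan]
0.511 [nan nan nan nan nan nan nan nan 17. 19.  4. nan]
0.532 [nan nan nan nan nan nan nan nan 18. 14. nan nan]
0.553 [ 7.  8. 10. nan nan  0. nan nan  5.  9. nan nan]
0.574 [ 6.  2.  3.  2. nan nan nan nan nan nan nan nan]
0.595 [ 1.  2.  2.  1.  1. nan nan nan nan  1. nan nan]
```

The plane sweep from both camera pairs puts the cloth at about 0.20 m. The 0.34 m peak was a mismatch, so the forearm clears. I'll descend in two steps and check torque between them.

>>> {"fn": "send_rows", "kwargs": {"motion": "0 0 0.03 0; 0 0 0.06 0; 0 0 0.09 0; 0 0 0.12 0; 0 0 0.15 0; 0 0 0.18 0; 0 0 0.2 0; 0 0 0.2 0; 0 0 0.2 0"}}

```text
clock: 6.85
tool_pos: [0.6374, -0.3112, 0.1]
eef_rot: [[-0.915, 0.404, 0.0], [0.404, 0.915, -0.0], [-0.001, -0.0, -1.0]]
ft_force: [0.8, 0.1, 0.0]
gripper_width: 0.998
grasp_force: 0.0
```

```bash
python3 - <<'E'
from h import *
o=get_obs();print(o["clock"],o["tool_pos"],o["joint_torque"],o["ft_force"])
shift((.637,-.311,.072),np.radians(66.2))
W=camera("wrist");cv2.imwrite("pics/w3.png",W["color"])
for d in trace(W,"cast")[:2]:
    pts=np.array([onz(W,(x,y),.02)[:2] for y,x in np.argwhere(d["region"])],np.float32)
    print(d["score"],d["position"],cv2.minAreaRect(pts))
E
```

```text
6.85 [ 0.6374 -0.3112  0.1   ] [ -0.0137 -60.5246 -22.8999  -0.0277   0.0603   0.0003] [0.8412 0.1029 0.0374]
at [ 0.6374 -0.3112  0.1   ] az 1.1545036491349892 j [-0.6189  0.91    1.0495 -0.      1.1814 -1.7733] -> row [ 0.0009 -0.      0.056 ] roll -0.0006028771235047081 rows>= 0.5605532217539696 0.006028771235047081
0.77 [274.1, 242.4] ((0.6274315714836121, -0.30737295746803284), (0.05132880061864853, 0.05207610875368118), 64.00933837890625)
```

>>> {"fn": "send_rows", "kwargs": {"motion": "0 0 0.02 0.01; 0 0 0.04 0.01; 0 0 0.056 0.01; 0 0 0.056 0.01; 0 0 0.056 0.01"}}

```text
clock: 7.45
tool_pos: [0.6372, -0.311, 0.0715]
eef_rot: [[-0.908, 0.418, -0.0], [0.418, 0.908, 0.0], [0.0, 0.0, -1.0]]
ft_force: [0.2, 1.6, 0.1]
gripper_width: 1.003
grasp_force: 0.0
```

>>> {"fn": "send_rows", "kwargs": {"motion": "0 0 0 0; 0 0 0 0; 0 0 0 0; 0 0 0 0; 0 0 0 0; 0 0 0 0; 0 0 0 0; 0 0 0 0; 0 0 0 0; 0 0 0 0", "jaw": -1, "squeeze": 15}}

```text
clock: 8.45
tool_pos: [0.6372, -0.3111, 0.0719]
eef_rot: [[-0.908, 0.418, 0.0], [0.418, 0.908, -0.0], [-0.0, -0.0, -1.0]]
ft_force: [-1.1, -0.5, 1.2]
gripper_width: 0.59
grasp_force: 15.0
```

Width 0.59 × 88 = 52 mm, so the cast is held across its flat sides. I'll lift above the cloth and hood, then carry it to above the plate.

>>> {"fn": "send_rows", "kwargs": {"motion": "0 0 -0.01 0; 0 0 -0.04 0; 0 0 -0.1 0; 0 0 -0.18 0; 0 0 -0.26 0; 0 0 -0.34 0; 0 0 -0.42 0; 0 0 -0.5 0; 0 0 -0.58 0; 0 0 -0.65 0; 0 0 -0.69 0; 0 0 -0.7 0; 0 0 -0.7 0"}}

```text
clock: 9.75
tool_pos: [0.6372, -0.3109, 0.422]
eef_rot: [[-0.908, 0.418, 0.001], [0.418, 0.908, -0.0], [-0.001, -0.0, -1.0]]
ft_force: [-0.1, -0.4, -1.5]
gripper_width: 0.587
grasp_force: 15.0
```

>>> {"fn": "send_rows", "kwargs": {"motion": "0.02 0.024 0 -0.02; 0.06 0.07 0 -0.07; 0.12 0.14 0 -0.13; 0.18 0.22 0 -0.18; 0.24 0.3 0 -0.23; 0.3 0.37 0 -0.283; 0.35 0.43 0 -0.283; 0.38 0.47 0.02 -0.283; 0.391 0.482 0.06 -0.283; 0.391 0.482 0.1 -0.283; 0.391 0.482 0.12 -0.283; 0.391 0.482 0.12 -0.283; 0.391 0.482 0.12 -0.283"}}

```text
clock: 11.05
tool_pos: [0.5604, -0.0106, 0.362]
eef_rot: [[-1.0, 0.007, 0.0], [0.007, 1.0, -0.0], [-0.0, -0.0, -1.0]]
ft_force: [0.6, 0.8, -1.2]
gripper_width: 0.588
grasp_force: 15.0
```

```bash
python3 - <<'E'
from h import *
o=get_obs();print(o["clock"],o["tool_pos"],o["eef_rot"][:,1],o["joint_pos"],o["gripper_width"],o["ft_force"])
W=camera("wrist");cv2.imwrite("pics/w4.png",W["color"])
np.savez("w4.npz",**{k:np.array(W[k]) for k in("color","mtx","k1","R","t")})
for th in("plate","time_knob","cast"):
    for d in trace(W,th)[:2]: print(th,round(d["score"],2),np.round(d["position"],1),d["region"].sum())
for z,p in((.108,(.545,-.01)),(.085,(.408,-.028))): print(proj(W,(*p,z)))
E
```

```text
11.05 [ 0.5604 -0.0106  0.362 ] [ 0.0072  1.     -0.    ] [-0.228   0.3594  1.2802  0.      1.5018 -1.7916] 0.5882690827315904 [ 0.6117  0.7968 -1.2104]
plate 0.73 [274.2 129. ] 36149
time_knob 0.72 [255.2  20.3] 1356
cast 0.78 [276.9 263.5] 14128
[276.8143 170.3491]
[255.3746  13.5405]
```

View pics/w4.png

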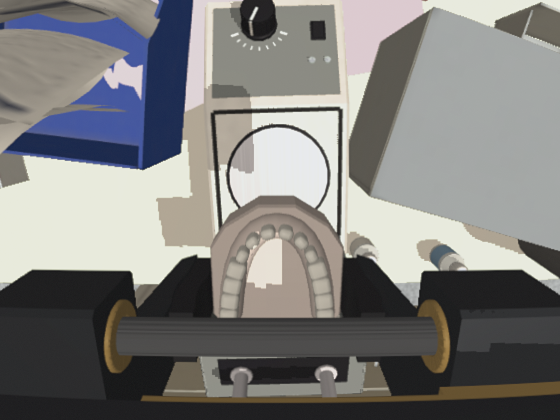

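The wrist view shows the plate ring spanning cols 227–330 with its top at row 124, so its centre is near (278.5,175). The cast is held squarely, front edge near (276,196). The knob is at (258,18).

```bash
python3 - <<'E'
from h import *
from scipy.optimize import least_squares
W=dict(np.load("w4.npz"));W["k1"]=float(W["k1"]);im=W["color"];g=cv2.cvtColor(im,6)
cy,cx=175,278.5;P=[]
for a in np.radians(np.arange(165,376,5)):
    if np.sin(a)>.25: continue
    rr=np.arange(44,60,.25);v=[cv2.getRectSubPix(g,(1,1),(float(cx+r*np.cos(a)),float(cy+r*np.sin(a))))[0,0] for r in rr]
    r=rr[int(np.argmin(v))];P.append((cx+r*np.cos(a),cy+r*np.sin(a),min(v)))
P=np.array([p[:2] for p in P if p[2]<110]);Q=np.array([onz(W,p,.107)[:2] for p in P])
s=least_squares(lambda s:np.hypot(*(Q-s[:2]).T)-s[2],[.545,-.01,.045],loss="soft_l1",f_scale=.001);print("plate",s.x,len(Q),np.abs(s.fun).mean())
e=[onz(W,p,.105)[:2] for p in((213,113),(341,108))];d=e[1]-e[0];print("edge az",e,np.degrees(np.arctan2(d[1],d[0])))
l=[onz(W,p,.105)[:2] for p in((213,113),(219,220))];r=[onz(W,p,.105)[:2] for p in((341,108),(338,215))]
for q in(l,r): d=q[0]-q[1];print(np.degrees(np.arctan2(d[1],d[0])))
print("cast front",onz(W,(276,196),.29),"sides",onz(W,(213,240),.29),onz(W,(341,240),.29))
E
```

```text
plate [ 0.5511 -0.009   0.046 ] 41 0.00018357842516093824
edge az [array([ 0.4939, -0.066 ]), array([0.4904, 0.0469])] 91.75958134059994
-179.53904677610373
-179.6256638165803
cast front [ 0.5278 -0.0103  0.29  ] sides [ 0.5472 -0.038   0.29  ] [0.5476 0.0179 0.29  ]
```

>>> {"fn": "send_rows", "kwargs": {"motion": "0.0034 0.002 0.01 0; 0.0034 0.002 0.04 0; 0.0034 0.002 0.09 0; 0.0034 0.002 0.15 0; 0.0034 0.002 0.21 0; 0.0034 0.002 0.27 0; 0.0034 0.002 0.31 0; 0.0034 0.002 0.335 0; 0.0034 0.002 0.35 0; 0.0034 0.002 0.354 0; 0.0034 0.002 0.354 0; 0.0034 0.002 0.354 0"}}

```text
clock: 12.45
tool_pos: [0.559, -0.0094, 0.1856]
eef_rot: [[-1.0, 0.007, 0.002], [0.007, 1.0, -0.0], [-0.002, -0.0, -1.0]]
ft_force: [-0.4, 0.1, -1.8]
gripper_width: 0.589
grasp_force: 15.0
```

>>> {"fn": "send_rows", "kwargs": {"motion": "0 0 0.002 0; 0 0 0.004 0; 0 0 0.005 0; 0 0 0.006 0; 0 0 0.006 0; 0 0 0.006 0"}}

```text
clock: 13.05
tool_pos: [0.5587, -0.0094, 0.1817]
eef_rot: [[-1.0, 0.007, -0.0], [0.007, 1.0, -0.0], [0.0, -0.0, -1.0]]
ft_force: [-0.4, -0.0, -1.3]
gripper_width: 0.59
grasp_force: 15.0
```

>>> {"fn": "send_rows", "kwargs": {"motion": "0 0 0.001 0; 0 0 0.002 0; 0 0 0.003 0; 0 0 0.003 0; 0 0 0.003 0"}}

```text
clock: 13.55
tool_pos: [0.5586, -0.0094, 0.1802]
eef_rot: [[-1.0, 0.007, -0.0], [0.007, 1.0, 0.0], [0.0, 0.0, -1.0]]
ft_force: [0.2, -0.0, -2.1]
gripper_width: 0.59
grasp_force: 15.0
```

>>> {"fn": "send_rows", "kwargs": {"motion": "0 0 0.001 0; 0 0 0.001 0; 0 0 0.002 0; 0 0 0.002 0; 0 0 0.002 0"}}

```text
clock: 14.05
tool_pos: [0.5587, -0.0094, 0.1798]
eef_rot: [[-1.0, 0.007, 0.0], [0.007, 1.0, -0.0], [-0.0, -0.0, -1.0]]
ft_force: [-2.6, 0.8, 4.7]
gripper_width: 0.588
grasp_force: 15.0
```

Contact at the plate, with force up about 6 N. I'll release and lift.

>>> {"fn": "send_rows", "kwargs": {"motion": "0 0 0 0; 0 0 0 0; 0 0 0 0; 0 0 0 0; 0 0 0 0", "jaw": 0.6}}

```text
clock: 14.55
tool_pos: [0.5587, -0.0094, 0.1791]
eef_rot: [[-1.0, 0.007, -0.0], [0.007, 1.0, 0.0], [0.0, 0.0, -1.0]]
ft_force: [-0.2, 0.3, 0.1]
gripper_width: 0.801
grasp_force: 0.0
```

>>> {"fn": "send_rows", "kwargs": {"motion": "0 0 -0.02 0; 0 0 -0.06 0; 0 0 -0.12 0; 0 0 -0.2 0; 0 0 -0.28 0; 0 0 -0.36 0; 0 0 -0.36 0; 0 0 -0.36 0"}}

```text
clock: 15.35
tool_pos: [0.5586, -0.0093, 0.3599]
eef_rot: [[-1.0, 0.007, 0.001], [0.007, 1.0, -0.0], [-0.001, -0.0, -1.0]]
ft_force: [-0.1, -0.3, -0.9]
gripper_width: 0.798
grasp_force: 0.0
```

```bash
python3 - <<'E'
from h import *
o=get_obs();print(o["clock"],o["tool_pos"],o["gripper_width"],o["ft_force"])
W=camera("wrist");S=camera("scene");T=camera("top")
cv2.imwrite("pics/w5.png",W["color"]);cv2.imwrite("pics/s5.png",S["color"]);cv2.imwrite("pics/t5.png",T["color"])
np.savez("w5.npz",**{k:np.array(W[k]) for k in("color","mtx","k1","R","t")})
for d in trace(W,"cast")[:1]:
    pts=np.array([onz(W,(x,y),.128)[:2] for y,x in np.argwhere(d["region"])],np.float32);print(d["score"],d["position"],cv2.minAreaRect(pts))
for c in(W,S,T):
    for th in("hood_handle","time_knob"):
        for d in trace(c,th)[:1]: print(th,round(d["score"],2),np.round(d["position"],1),d["region"].sum())
print(proj(S,(.673,-.007,.258)),proj(T,(.673,-.007,.258)),proj(W,(.673,-.007,.258)),proj(W,(.551,-.009,.108)))
v=np.zeros((590,800,3),np.uint8);v[:420,:560]=W["color"];v[420:590,:300]=cv2.resize(S["color"][150:250,150:326],(300,170),interpolation=3);v[420:590,300:600]=cv2.resize(T["color"][130:232,180:360],(300,170),interpolation=3)
cv2.imwrite("pics/m5.png",v)
E
```

```text
15.35 [ 0.5586 -0.0093  0.3599] 0.798433743455077 [-0.0839 -0.2821 -0.8763]
0.58 [274.5, 183.6] ((0.5492784976959229, -0.009091207757592201), (0.051210273057222366, 0.051035962998867035), 89.61175537109375)
hood_handle 0.95 [281.5 309.1] 16076
time_knob 0.72 [254.8  20.8] 1367
hood_handle 0.89 [205.1 213.9] 2254
time_knob 0.72 [304.9 240. ] 159
[194.2371 191.1792] [250.5915 139.5021] [281.1472 417.6027] [276.6207 178.9312]
```

View pics/m5.png

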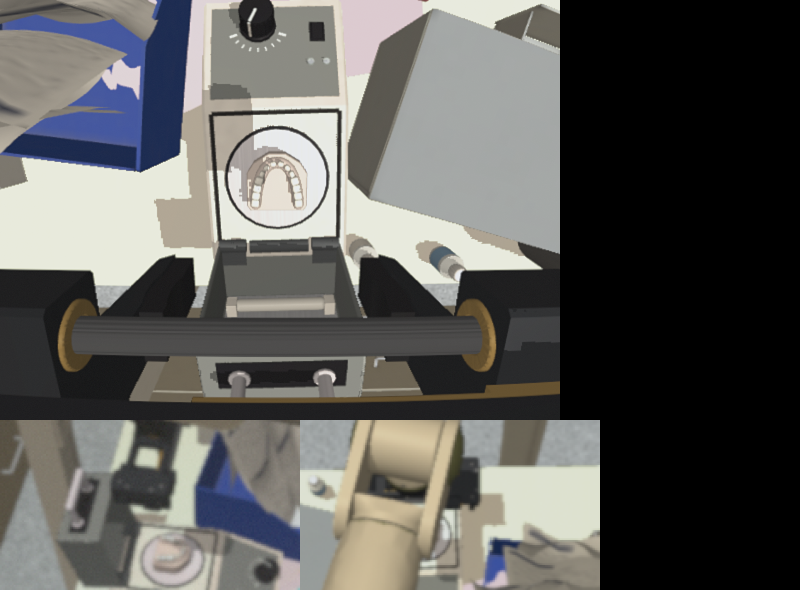

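Cast stands upright on the plate: wrist (277,180), ring centre (278,177). The hinge is at row 245. Knob pointer points to upper right at (255,18). Now the handle position.

```bash
cat > pose.py <<'E'
from h import *
def wcam(p,R,color=None):
    W=dict(np.load("w4.npz"));R4=np.array([[-1,.0072,0],[.0072,1,0],[0,0,-1.]]);p4=np.array([.5604,-.0106,.362])
    C=-W["R"].T@W["t"];ct=R4.T@(C-p4);Rt=R4.T@W["R"].T;Rw=(R@Rt).T
    return dict(mtx=W["mtx"],k1=float(W["k1"]),R=Rw,t=-Rw@(p+R@ct))
E
python3 - <<'E'
from pose import *
S=camera("scene");T=camera("top")
f=lambda x,y:(140+x/3,120+y/3);g=lambda x,y:(130+x/2,100+y/2)
W1=wcam(np.array([.4993,-.0493,.45]),np.array([[-.926,.377,0],[.377,.926,0],[0,0,-1]]))
o=[(W1,(397,373)),(T,f(333,60)),(S,g(128,184))]
X=tri(o);print("handle",X,[proj(c,X)-p for c,p in o])
print("no S",tri(o[:2]))
for p in((363,382),(432,362)): print("bar end",onz(W1,p,X[2]))
W5=dict(np.load("w5.npz"));W5["k1"]=float(W5["k1"])
print("hinge",[onz(W5,p,.107) for p in((250,246),(280,245),(310,244))])
print("posts",[onz(W5,p,z)[:2] for z in(.23,.25) for p in((240,378),(325,378))])
print("panel ridge",[onz(W5,p,.105)[:2] for p in((208,101),(347,96))])
print("knob top",[tri([(T,f(364,378)),(S,g(351,276)),(W1,(265,88))]),onz(W5,(256,18),.085)])
E
```

```text
handle [ 0.6739 -0.0072  0.2604] [array([-0.5022, -6.5505]), array([-0.3897, -1.1027]), array([-0.2416, -1.5406])]
no S [ 0.6638 -0.0095  0.279 ]
bar end [ 0.6777 -0.0394  0.2604]
bar end [0.6818 0.0231 0.2604]
hinge [array([ 0.6158, -0.0349,  0.107 ]), array([ 0.615 , -0.0062,  0.107 ]), array([0.6142, 0.0224, 0.107 ])]
posts [array([ 0.6661, -0.0348]), array([0.6665, 0.0233]), array([ 0.6495, -0.0323]), array([0.6499, 0.0203])]
panel ridge [array([ 0.4822, -0.0684]), array([0.4788, 0.0527])]
knob top [array([ 0.4076, -0.0271,  0.0856]), array([ 0.4108, -0.0262,  0.085 ])]
```

>>> {"fn": "send_rows", "kwargs": {"motion": "0 0 -0.04 0.1; 0 0 -0.08 0.2; 0 0 -0.08 0.3; 0 0 -0.08 0.4; 0 0 -0.08 0.5; 0 0 -0.08 0.6; 0 0 -0.08 0.7; 0 0 -0.08 0.8; 0 0 -0.08 0.9; 0 0 -0.08 1; 0 0 -0.08 1; 0 0 -0.08 1", "jaw": 1}}

```text
clock: 17.15
tool_pos: [0.5587, -0.0094, 0.3992]
eef_rot: [[-0.068, 0.998, -0.0], [0.998, 0.068, -0.0], [-0.0, -0.0, -1.0]]
ft_force: [0.2, -0.5, -0.1]
gripper_width: 1.002
grasp_force: 0.0
```

```bash
python3 - <<'E'
from h import *
shift((.679,-.0075,.36),np.radians(1.3));shift((.679,-.0075,.307))
E
```

```text
at [ 0.5587 -0.0094  0.3992] az 0.06814453870193364 j [-0.2264  0.3447  1.2067 -0.      1.5902 -0.2946] -> row [-0.0127  0.2404  0.0784] roll 0.030303505617338234 rows>= 2.531748240849186 0.30303505617338233
at [ 0.5587 -0.0094  0.3992] az 0.06814453870193364 j [-0.2264  0.3447  1.2067 -0.      1.5902 -0.2946] -> row [-0.0127  0.2404  0.1844] roll 0 rows>= 3.0324734277919276 0
```

>>> {"fn": "send_rows", "kwargs": {"motion": "-0.005 0.06 0 0.03; -0.013 0.14 0 0.03; -0.013 0.21 0.02 0.03; -0.013 0.24 0.06 0.03; -0.013 0.24 0.078 0.03; -0.013 0.24 0.078 0.03; -0.013 0.24 0.078 0.03"}}

```text
clock: 17.85
tool_pos: [0.6782, -0.0082, 0.3617]
eef_rot: [[-0.02, 1.0, 0.001], [1.0, 0.02, -0.0], [-0.0, 0.001, -1.0]]
ft_force: [0.1, -0.4, 0.5]
gripper_width: 1.001
grasp_force: 0.0
```

```bash
python3 - <<'E'
from h import *
shift((.679,-.0075,.307))
W=camera("wrist");S=camera("scene");v=np.zeros((420,800,3),np.uint8);v[:,:480]=W["color"][:,40:520];v[:320,480:800]=cv2.resize(S["color"][150:250,150:250],(320,320),interpolation=3)
cv2.imwrite("pics/m6.png",v);print(proj(W,(.679,-.0075,.258)),proj(S,(.679,-.0075,.258)))
E
```

```text
at [ 0.6782 -0.0082  0.3617] az 0.020046130756392413 j [-0.1844  0.6583  0.822  -0.      1.6599 -0.2044] -> row [0.0014 0.0016 0.1094] roll 0 rows>= 1.0945454413314075 0
[275.4729 244.6068] [191.7649 190.6742]
```

View pics/m6.png

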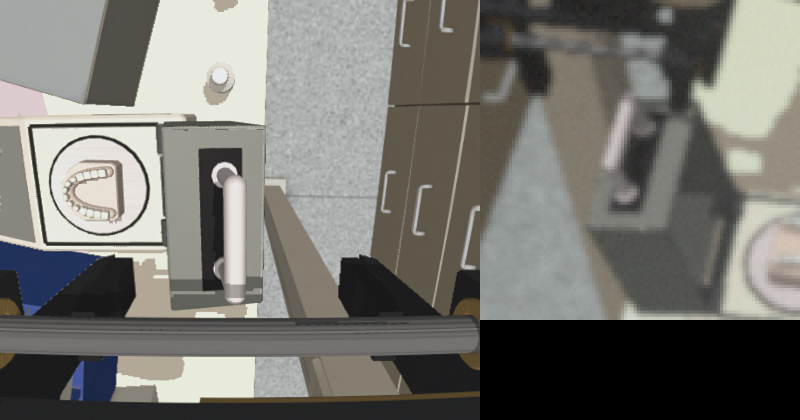

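The bar appears at wrist col 273, rows 175–303, against a predicted (275,245). The jaws straddle it. Descend and grip.

>>> {"fn": "send_rows", "kwargs": {"motion": "0.004 -0.002 0.03 0; 0.004 -0.002 0.06 0; 0.004 -0.002 0.09 0; 0.004 -0.002 0.108 0; 0.004 -0.002 0.108 0; 0.004 -0.002 0.108 0"}}

```text
clock: 18.55
tool_pos: [0.6778, -0.0063, 0.3074]
eef_rot: [[-0.019, 1.0, 0.001], [1.0, 0.019, -0.0], [-0.0, 0.001, -1.0]]
ft_force: [0.5, -0.3, -0.6]
gripper_width: 1.003
grasp_force: 0.0
```

>>> {"fn": "send_rows", "kwargs": {"motion": "0 0 0 0; 0 0 0 0; 0 0 0 0; 0 0 0 0; 0 0 0 0; 0 0 0 0; 0 0 0 0; 0 0 0 0; 0 0 0 0; 0 0 0 0; 0 0 0 0; 0 0 0 0", "jaw": -1, "squeeze": 12}}

```text
clock: 19.75
tool_pos: [0.6773, -0.0062, 0.3062]
eef_rot: [[-0.019, 1.0, -0.002], [1.0, 0.019, 0.0], [0.0, -0.002, -1.0]]
ft_force: [-5.3, 0.7, 1.6]
gripper_width: 0.128
grasp_force: 12.0
```

Gripped (11 mm for a 12 mm bar). Now I'll compute the arc rows about the hinge.

```bash
cat > arc.py <<'E'
import numpy as np,sys
a0,a1,n=map(float,sys.argv[1:4]);r=.166
A=np.radians(np.linspace(a0,a1,int(n)+1));d=np.c_[r*np.cos(A),r*np.sin(A)];d=(d-d[0])/.5
print("; ".join(f"0 {x:.3f} {-z:.3f} 0" for x,z in d[1:]))
E
python3 arc.py 68 110 16; python3 arc.py 110 140 14;python3 arc.py 140 167.5 16
```

```text
0 -0.014 -0.005 0; 0 -0.029 -0.010 0; 0 -0.043 -0.014 0; 0 -0.058 -0.018 0; 0 -0.073 -0.020 0; 0 -0.088 -0.022 0; 0 -0.103 -0.024 0; 0 -0.119 -0.024 0; 0 -0.134 -0.024 0; 0 -0.149 -0.023 0; 0 -0.164 -0.022 0; 0 -0.179 -0.020 0; 0 -0.194 -0.017 0; 0 -0.209 -0.013 0; 0 -0.224 -0.009 0; 0 -0.238 -0.004 0
0 -0.012 0.004 0; 0 -0.023 0.009 0; 0 -0.034 0.015 0; 0 -0.045 0.020 0; 0 -0.056 0.027 0; 0 -0.067 0.033 0; 0 -0.077 0.040 0; 0 -0.087 0.047 0; 0 -0.097 0.055 0; 0 -0.106 0.063 0; 0 -0.115 0.071 0; 0 -0.124 0.080 0; 0 -0.133 0.089 0; 0 -0.141 0.099 0
0 -0.006 0.008 0; 0 -0.012 0.016 0; 0 -0.018 0.024 0; 0 -0.024 0.032 0; 0 -0.029 0.040 0; 0 -0.034 0.049 0; 0 -0.039 0.058 0; 0 -0.043 0.067 0; 0 -0.048 0.076 0; 0 -0.052 0.085 0; 0 -0.055 0.094 0; 0 -0.059 0.103 0; 0 -0.062 0.113 0; 0 -0.065 0.122 0; 0 -0.068 0.132 0; 0 -0.070 0.142 0
```

>>> {"fn": "send_rows", "kwargs": {"motion": "0 -0.014 -0.005 0; 0 -0.029 -0.010 0; 0 -0.043 -0.014 0; 0 -0.058 -0.018 0; 0 -0.073 -0.020 0; 0 -0.088 -0.022 0; 0 -0.103 -0.024 0"}}

```text
clock: 20.45
tool_pos: [0.6256, -0.0073, 0.3187]
eef_rot: [[-0.019, 1.0, 0.001], [1.0, 0.019, -0.0], [-0.0, 0.001, -1.0]]
ft_force: [3.6, -0.8, 1.9]
gripper_width: 0.129
grasp_force: 12.0
```

>>> {"fn": "send_rows", "kwargs": {"motion": "0 -0.016 0 0; 0 -0.031 0 0; 0 -0.046 0.001 0; 0 -0.061 0.002 0; 0 -0.076 0.004 0; 0 -0.091 0.007 0; 0 -0.106 0.011 0; 0 -0.121 0.015 0; 0 -0.135 0.02 0; 0 -0.147 0.024 0; 0 -0.158 0.029 0; 0 -0.169 0.035 0; 0 -0.18 0.04 0; 0 -0.191 0.047 0; 0 -0.202 0.053 0"}}

```text
clock: 21.95
tool_pos: [0.5249, -0.009, 0.2914]
eef_rot: [[-0.019, 1.0, 0.0], [1.0, 0.019, 0.0], [0.0, 0.0, -1.0]]
ft_force: [3.1, -1.3, -0.9]
gripper_width: 0.125
grasp_force: 12.1
```

>>> {"fn": "send_rows", "kwargs": {"motion": "0 -0.01 0.007 0; 0 -0.02 0.014 0; 0 -0.03 0.022 0; 0 -0.039 0.03 0; 0 -0.048 0.038 0; 0 -0.057 0.047 0; 0 -0.066 0.056 0; 0 -0.074 0.066 0; 0 -0.08 0.074 0; 0 -0.086 0.082 0; 0 -0.092 0.09 0; 0 -0.098 0.098 0; 0 -0.103 0.106 0; 0 -0.108 0.115 0; 0 -0.113 0.124 0"}}

```text
clock: 23.45
tool_pos: [0.4683, -0.0102, 0.2293]
eef_rot: [[-0.019, 1.0, -0.001], [1.0, 0.019, 0.0], [0.0, -0.001, -1.0]]
ft_force: [-4.3, 0.6, 2.9]
gripper_width: 0.119
grasp_force: 11.7
```

>>> {"fn": "send_rows", "kwargs": {"motion": "0 -0.004 0.009 0; 0 -0.009 0.018 0; 0 -0.013 0.027 0; 0 -0.016 0.036 0; 0 -0.02 0.045 0; 0 -0.023 0.055 0; 0 -0.025 0.06 0; 0 -0.026 0.064 0; 0 -0.028 0.069 0; 0 -0.029 0.074 0; 0 -0.03 0.078 0; 0 -0.03 0.078 0"}}

```text
clock: 24.65
tool_pos: [0.4529, -0.0104, 0.1898]
eef_rot: [[-0.019, 1.0, -0.003], [1.0, 0.019, 0.0], [0.0, -0.003, -1.0]]
ft_force: [-6.0, -1.6, -2.0]
gripper_width: 0.117
grasp_force: 12.0
```

>>> {"fn": "send_rows", "kwargs": {"motion": "0 -0.002 0.002 0; 0 -0.003 0.004 0; 0 -0.003 0.006 0; 0 -0.003 0.006 0; 0 -0.003 0.006 0"}}

```text
clock: 25.15
tool_pos: [0.4522, -0.0105, 0.1874]
eef_rot: [[-0.019, 1.0, -0.001], [1.0, 0.019, 0.0], [0.0, -0.001, -1.0]]
ft_force: [-2.4, 0.1, -2.9]
gripper_width: 0.115
grasp_force: 12.0
```

>>> {"fn": "send_rows", "kwargs": {"motion": "0 0 0.002 0; 0 0 0.003 0; 0 0 0.004 0; 0 0 0.004 0; 0 0 0.004 0"}}

```text
clock: 25.65
tool_pos: [0.4518, -0.0105, 0.1855]
eef_rot: [[-0.019, 1.0, -0.002], [1.0, 0.019, 0.0], [0.0, -0.002, -1.0]]
ft_force: [-6.5, -1.2, 0.5]
gripper_width: 0.114
grasp_force: 11.8
```

>>> {"fn": "send_rows", "kwargs": {"motion": "0 -0.002 0.002 0; 0 -0.002 0.004 0; 0 -0.002 0.006 0; 0 -0.002 0.006 0; 0 -0.002 0.006 0"}}

```text
clock: 26.15
tool_pos: [0.4511, -0.0105, 0.1824]
eef_rot: [[-0.019, 1.0, -0.001], [1.0, 0.019, 0.0], [0.0, -0.001, -1.0]]
ft_force: [-5.2, -0.6, -2.1]
gripper_width: 0.113
grasp_force: 12.0
```

>>> {"fn": "send_rows", "kwargs": {"motion": "0 0 0.002 0; 0 0 0.004 0; 0 0 0.006 0; 0 0 0.006 0; 0 0 0.006 0"}}

```text
clock: 26.65
tool_pos: [0.451, -0.0105, 0.1803]
eef_rot: [[-0.019, 1.0, -0.001], [1.0, 0.019, -0.0], [-0.0, -0.001, -1.0]]
ft_force: [-9.4, -1.6, 9.1]
gripper_width: 0.109
grasp_force: 11.1
```

```bash
python3 - <<'E'
from h import *
o=get_obs();print(o["ft_force"],o["torque"])
S=camera("scene");W=camera("wrist");cv2.imwrite("pics/s7.png",S["color"]);cv2.imwrite("pics/w7.png",W["color"])
np.savez("w7.npz",**{k:np.array(W[k]) for k in("color","mtx","k1","R","t")})
for d in trace(S,"hood_handle")[:1]:
    print(d["score"],d["position"],d["region"].sum());m=d["region"]
    # predicted top rectangle of shut hood
    for x in(.615,.490):
        for y in(-.068,.05): print(proj(S,(x,y,.167)),end=" ")
    ys,xs=np.where(m);print("\nbbox",xs.min(),xs.max(),ys.min(),ys.max())
E
```

```text
[-9.3887 -1.587   9.1166] [-0.1698  1.5248  0.0385]
0.56 [245.5, 229.8] 2412
[227.6186 196.3706] [217.147  235.9733] [276.7083 202.8427] [268.7838 243.1911] 
bbox 220 291 197 254
```

>>> {"fn": "send_rows", "kwargs": {"motion": "0 0 0 0; 0 0 0 0; 0 0 0 0; 0 0 0.002 0; 0 0 0.003 0; 0 0 0.003 0; 0 0 0.003 0", "squeeze": 40}}

```text
clock: 27.5
tool_pos: [0.4511, -0.0105, 0.1802]
eef_rot: [[-0.02, 1.0, -0.0], [1.0, 0.02, -0.001], [-0.001, -0.0, -1.0]]
ft_force: [-16.3, 0.5, 28.2]
gripper_width: 0.1
grasp_force: 37.3
```

The force rose to 28 N with no further travel, so the hood is on its stop. I'll open slightly, since the hood wall is only 37 mm from the bar, and lift off.

>>> {"fn": "send_rows", "kwargs": {"motion": "0 0 -0.003 0; 0 0 -0.003 0; 0 0 -0.003 0; 0 0 -0.003 0; 0 0 -0.003 0", "jaw": -0.45, "squeeze": 12}}

```text
clock: 28.0
tool_pos: [0.4515, -0.0105, 0.1796]
eef_rot: [[-0.019, 1.0, 0.0], [1.0, 0.019, 0.0], [0.0, 0.0, -1.0]]
ft_force: [-0.7, -0.4, -0.1]
gripper_width: 0.269
grasp_force: 0.0
```

>>> {"fn": "send_rows", "kwargs": {"motion": "0 0 -0.02 0; 0 0 -0.05 0; 0 0 -0.1 0; 0 0 -0.15 0; 0 0 -0.18 0; 0 0 -0.18 0; 0 0 -0.18 0"}}

```text
clock: 28.7
tool_pos: [0.4512, -0.0105, 0.2695]
eef_rot: [[-0.019, 1.0, -0.0], [1.0, 0.019, 0.0], [0.0, -0.0, -1.0]]
ft_force: [0.6, -0.1, -0.2]
gripper_width: 0.274
grasp_force: 0.0
```

```bash
python3 - <<'E'
from h import *
S=camera("scene");T=camera("top");W=camera("wrist")
cv2.imwrite("pics/s8.png",S["color"]);cv2.imwrite("pics/t8.png",T["color"]);cv2.imwrite("pics/w8.png",W["color"])
np.savez("w8.npz",**{k:np.array(W[k]) for k in("color","mtx","k1","R","t")})
print(get_obs()["tool_pos"],get_obs()["ft_force"],proj(W,(.453,-.008,.141)),proj(W,(.41,-.028,.085)))
for c in(S,T,W):
    for d in trace(c,"time_knob")[:2]: print(round(d["score"],2),np.round(d["position"],1),d["region"].sum())
shift((.4085,-.0275,.24));
E
```

```text
[ 0.4511 -0.0104  0.2689] [-1.0019  0.589  -0.4163] [278.0388 227.828 ] [219.8774 229.6948]
0.71 [307.1 236.9] 131
0.68 [218.9 225.9] 1942
at [ 0.4512 -0.0105  0.2692] az 0.018930772256467766 j [-0.2839  0.1825  1.7575 -0.      1.2026 -0.3028] -> row [-0.0324 -0.086   0.0585] roll 0 rows>= 1.0897229831578048 0
```

```bash
python3 - <<'E'
from pose import *
T=camera("top");S=camera("scene")
W1=wcam(np.array([.4993,-.0493,.45]),np.array([[-.926,.377,0],[.377,.926,0],[0,0,-1]]))
W4=wcam(np.array([.5604,-.0106,.362]),np.array([[-1,.0072,0],[.0072,1,0],[0,0,-1.]]))
f=lambda x,y:(140+x/3,120+y/3);g=lambda x,y:(130+x/2,100+y/2)
for n,a,b in(("A",f(437,322),(212,152)),("B",f(420,458),(197,56)),("A2",f(437,322),(197,56))):
    X=tri([(T,a),(W1,b)]);print(n,X,proj(T,X)-a,proj(W1,X)-b,"w4",proj(W4,X),"s(x2 crop)",(proj(S,X)-[130,100])*2)
W8=dict(np.load("w8.npz"));W8["k1"]=float(W8["k1"])
im=W8["color"];hsv=cv2.cvtColor(im,40)
# knob pixels: dark, in window
sub=im[180:270,175:265].max(2);print("dark frac",(sub<50).mean())
m=(im.max(2)<60).astype(np.uint8);n,l,st,ce=cv2.connectedComponentsWithStats(m)
for i in range(1,n):
    if st[i,4]>150: print(st[i],ce[i])
a=im[130:330,100:340];s=cv2.imread("pics/s8.png")[170:290,130:340]
v=np.zeros((600,800,3),np.uint8);v[:400,:480]=cv2.resize(a,None,fx=2,fy=2,interpolation=3);v[:183,480:800]=cv2.resize(s,(320,183),interpolation=3);v[400:600,:300]=cv2.resize(cv2.imread("pics/t8.png")[170:270,230:380],(300,200),interpolation=3);v[400:600,300:700]=cv2.resize(im,(400,300))[:200]
v[190:400,480:760]=cv2.resize(im,(280,210))
cv2.imwrite("pics/m8.png",v)
E
```

```text
A [ 0.449  -0.0991  0.1532] [ 0.0085 -0.0111] [-0.0223 -0.1919] w4 [154.8718  51.8866] s(x2 crop) [329.1485 196.3558]
B [ 0.3341 -0.0859  0.0363] [ 1.4472 -0.6893] [ 2.519  -3.0312] w4 [197.9967 -52.1202] s(x2 crop) [409.5229 265.7901]
A2 [ 0.4066 -0.0721  0.3483] [-9.7537  3.2397] [-39.3646  34.5299] w4 [  15.3882 -235.7327] s(x2 crop) [369.8698 116.6978]
dark frac 0.24839506172839507
[223 144  23  19 413] [233.9879 152.8281]
[    0   148   560   272 37717] [286.5057 335.327 ]
[506 193  22 103 441] [516.8934 243.3991]
[ 196  202   51   48 1656] [220.7168 225.0127]
[  0 351  55  27 933] [ 26.4116 361.1672]
```

View pics/m8.png

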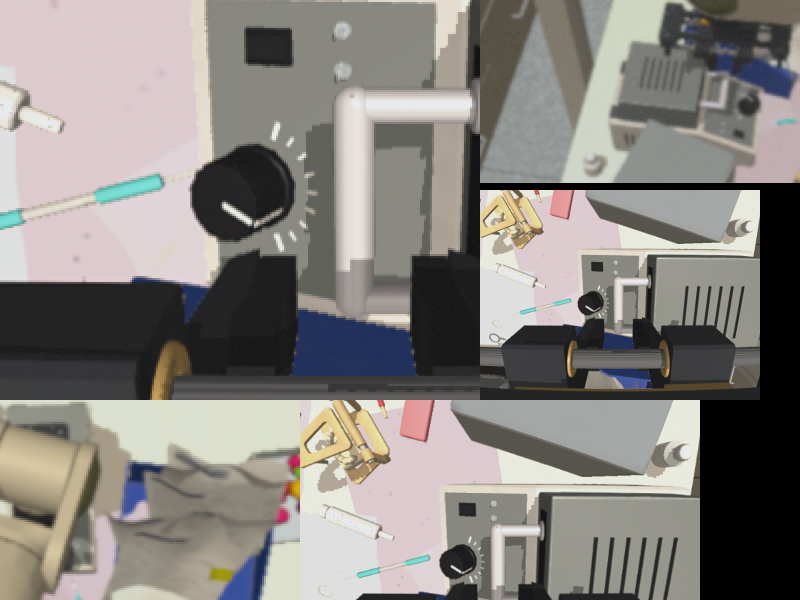

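The crop shows the hood shut, with the bar at crop x≈355. The knob's top face is near wrist px (215,228). Its pointer points to +x/−y, about 30° short of the lower scale end, so roughly 0.7 rad remains. Cloth tip A is at (0.449,−0.099,0.153), so I should keep the gripper azimuth between 90° and about 64°.

```bash
python3 - <<'E'
from h import *
W=dict(np.load("w8.npz"));W["k1"]=float(W["k1"])
print("top face",onz(W,(215.5,228.5),.094),"left edge",onz(W,(196,228),.088),"rows",onz(W,(218,203),.09),onz(W,(215,249),.09))
print("skirt right edge",onz(W,(246.5,222),.08),"bar",onz(W,(277,205),.141),"hood front",onz(W,(336,180),.167))
print("panel edges y",onz(W,(222,130),.08),"front edge",onz(W,(204,140),.055))
C=-W["R"].T@W["t"];print(C)
shift((.405,-.0265,.26),np.radians(90))
E
```

```text
top face [ 0.4082 -0.0242  0.094 ] left edge [ 0.3927 -0.0261  0.088 ] rows [ 0.4099 -0.0062  0.09  ] [ 0.4068 -0.0416  0.09  ]
skirt right edge [ 0.4296 -0.0231  0.08  ] bar [0.4521 0.0058 0.141 ] hood front [0.4812 0.0258 0.167 ]
panel edges y [0.4122 0.045  0.08  ] front edge [0.3943 0.0359 0.055 ]
[0.451  0.0581 0.3502]
at [ 0.4513 -0.0105  0.2694] az 0.018967512606018533 j [-0.2839  0.1823  1.7572 -0.      1.2027 -0.3028] -> row [-0.0302 -0.0932  0.0189] roll -1.0345525427925855 rows>= 0.9974110041244264 10.345525427925855
```

>>> {"fn": "send_rows", "kwargs": {"motion": "-0.01 -0.04 0 -0.1; -0.026 -0.09 0 -0.2; -0.026 -0.09 0 -0.3; -0.026 -0.09 0 -0.4; -0.026 -0.09 0 -0.5; -0.026 -0.09 0 -0.6; -0.026 -0.09 0 -0.7; -0.026 -0.09 0 -0.8; -0.026 -0.09 0 -0.9; -0.026 -0.09 0 -1; -0.026 -0.09 0 -1; -0.026 -0.09 0 -1", "jaw": 0.05}}

```text
clock: 30.3
tool_pos: [0.4066, -0.0244, 0.2697]
eef_rot: [[-0.998, 0.056, -0.0], [0.056, 0.998, 0.0], [0.0, 0.0, -1.0]]
ft_force: [-0.5, 0.6, -0.0]
gripper_width: 0.524
grasp_force: 0.0
```

```bash
python3 - <<'E'
from h import *
shift((.4065,-.0245,.19),np.radians(91));shift((.4065,-.0245,.151),np.radians(91))
W=camera("wrist");cv2.imwrite("pics/w9.png",W["color"]);im=W["color"]
d=trace(W,"time_knob")[:1]
for q in d:print(q["score"],q["position"],q["region"].sum())
print(proj(W,(.4065,-.0245,.094)),proj(W,(.449,-.099,.153)))
n,l,st,ce=cv2.connectedComponentsWithStats((im.max(2)<60).astype(np.uint8))
for i in range(1,n):
    if 300<st[i,4]<8000: print(st[i],ce[i])
E
```

```text
at [ 0.4066 -0.0244  0.2697] az 1.514908939690854 j [-0.3494  0.0832  1.8718  0.      1.1867 -1.8643] -> row [ 0.0002 -0.0003  0.1594] roll -0.048893786415990625 rows>= 1.5937613277542426 0.48893786415990625
at [ 0.4066 -0.0244  0.2697] az 1.514908939690854 j [-0.3494  0.0832  1.8718  0.      1.1867 -1.8643] -> row [ 0.0002 -0.0003  0.2374] roll -0.048893786415990625 rows>= 2.3737600697170165 0.48893786415990625
0.77 [271.5, 213.7] 1616
[275.8178 208.5942] [155.9994 308.3996]
[ 253  187   43   46 1448] [274.4572 208.9986]
[336 203  19  26 413] [344.8208 215.3366]
```

>>> {"fn": "send_rows", "kwargs": {"motion": "0 -0.001 0.05 -0.03; 0 -0.001 0.1 -0.049; 0 -0.001 0.15 -0.049; 0 -0.001 0.19 -0.049; 0 -0.001 0.215 -0.049; 0 -0.001 0.23 -0.049; 0 -0.001 0.237 -0.049; 0 -0.001 0.237 -0.049; 0 -0.001 0.237 -0.049"}}

```text
clock: 31.3
tool_pos: [0.4068, -0.0249, 0.1517]
eef_rot: [[-1.0, -0.021, 0.001], [-0.021, 1.0, -0.0], [-0.001, -0.0, -1.0]]
ft_force: [0.4, -0.0, 0.5]
gripper_width: 0.524
grasp_force: 0.0
```

>>> {"fn": "send_rows", "kwargs": {"motion": "0 0 0 0; 0 0 0 0; 0 0 0 0; 0 0 0 0; 0 0 0 0; 0 0 0 0; 0 0 0 0", "jaw": -1, "squeeze": 20}}

```text
clock: 32.0
tool_pos: [0.4068, -0.0259, 0.1517]
eef_rot: [[-1.0, -0.022, 0.001], [-0.022, 1.0, -0.003], [-0.001, -0.003, -1.0]]
ft_force: [-1.7, -8.9, 1.0]
gripper_width: 0.322
grasp_force: 20.0
```

Gripped (28 mm). First clockwise stroke.

>>> {"fn": "send_rows", "kwargs": {"motion": "0 -0.002 0 0.04; 0 -0.002 0 0.08; 0 -0.002 0 0.12; 0 -0.002 0 0.16; 0 -0.002 0 0.2; 0 -0.002 0 0.24; 0 -0.002 0 0.24"}}

```text
clock: 32.7
tool_pos: [0.4068, -0.0264, 0.1516]
eef_rot: [[-0.943, 0.333, 0.001], [0.333, 0.943, -0.001], [-0.001, -0.001, -1.0]]
ft_force: [-0.8, -5.5, 2.0]
gripper_width: 0.321
grasp_force: 20.9
```

```bash
python3 - <<'E'
from h import *
o=get_obs();print(o["torque"],o["ft_force"],np.degrees(np.arctan2(*o["eef_rot"][[1,0],1])),o["joint_torque"],o["gripper_width"])
E
```

```text
[-0.4125  0.0969  0.1359] [-0.8368 -5.4665  1.9728] 70.54703610101905 [  2.0068 -30.5077 -17.7296   0.7541   0.1811   0.682 ] 0.3213642529857328
```

>>> {"fn": "send_rows", "kwargs": {"motion": "0 0 0 0; 0 0 0 0; 0 0 0 0; 0 0 0 -0.06; 0 0 0 -0.12; 0 0 0 -0.18; 0 0 0 -0.24; 0 0 0 -0.24; 0 0 0 -0.24", "jaw": -0.1}}

```text
clock: 33.6
tool_pos: [0.4066, -0.0258, 0.1512]
eef_rot: [[-1.0, -0.019, -0.0], [-0.019, 1.0, 0.0], [0.0, 0.0, -1.0]]
ft_force: [0.4, 0.5, 1.1]
gripper_width: 0.449
grasp_force: 0.0
```

>>> {"fn": "send_rows", "kwargs": {"motion": "0 0 0 0; 0 0 0 0; 0 0 0 0; 0 0 0 0; 0 0 0 0; 0 0 0 0.04; 0 0 0 0.08; 0 0 0 0.12; 0 0 0 0.16; 0 0 0 0.2; 0 0 0 0.24; 0 0 0 0.24", "jaw": -1, "squeeze": 20}}

```text
clock: 34.8
tool_pos: [0.4066, -0.0263, 0.1514]
eef_rot: [[-0.943, 0.333, 0.0], [0.333, 0.943, -0.001], [-0.0, -0.001, -1.0]]
ft_force: [-2.1, -7.9, 2.1]
gripper_width: 0.322
grasp_force: 20.9
```

```bash
python3 - <<'E'
from h import *
o=get_obs();print(o["torque"],o["ft_force"],np.degrees(np.arctan2(*o["eef_rot"][[1,0],1])),o["joint_torque"],o["gripper_width"])
E
```

```text
[-0.8041  0.2476  0.1153] [-2.1297 -7.8529  2.1433] 70.53465895646367 [  2.8926 -30.617  -17.8681   1.1889   0.1456   0.6758] 0.32176796252092493
```

>>> {"fn": "send_rows", "kwargs": {"motion": "0 0 0 0; 0 0 0 0; 0 0 0 0; 0 0 0 -0.06; 0 0 0 -0.12; 0 0 0 -0.18; 0 -0.002 0 -0.24; 0 -0.002 0 -0.24; 0 -0.002 0 -0.24", "jaw": -0.1}}

```text
clock: 35.7
tool_pos: [0.4063, -0.0267, 0.1512]
eef_rot: [[-1.0, -0.019, -0.0], [-0.019, 1.0, 0.0], [0.0, 0.0, -1.0]]
ft_force: [0.4, 0.5, 0.2]
gripper_width: 0.452
grasp_force: 0.0
```

```bash
python3 - <<'E'
from h import *
W=camera("wrist");im=W["color"];cv2.imwrite("pics/w10.png",im)
b=cv2.imread("pics/w9.png")
# pointer: bright px on the knob's top face, before (w9) and now
for n,i,c in(("before",b,None),("now",im,W)):
    u,v=(275,209) if c is None else proj(c,(.4065,-.0255,.094)).astype(int)
    r=24 if c is None else 40
    g=i[v-r:v+r,u-r:u+r].min(2);y,x=np.where(g>170)
    k=np.hypot(x-r,y-r)<r*.8;x,y=x[k]-r,y[k]-r
    print(n,(u,v),len(x),x.mean() if len(x) else 0,y.mean() if len(x) else 0, (np.c_[x,y][::max(1,len(x)//12)]).tolist())
E
```

```text
before (275, 209) 43 -5.72093023255814 8.372093023255815 [[-3, -1], [-3, 1], [-4, 3], [-4, 4], [-6, 6], [-6, 7], [-7, 8], [-7, 9], [-7, 10], [-8, 11], [-8, 12], [-8, 13], [-9, 14], [-9, 15], [-8, 17]]
now (np.int64(278), np.int64(282)) 112 -15.767857142857142 6.776785714285714 [[-4, -3], [-7, 0], [-6, 1], [-13, 3], [-12, 4], [-11, 5], [-18, 7], [-18, 8], [-17, 9], [-25, 11], [-25, 12], [-24, 13], [-27, 15]]
```

>>> {"fn": "send_rows", "kwargs": {"motion": "0 0 0 0; 0 0 0 0; 0 0 0 0; 0 0 0 0; 0 0 0 0; 0 0 0 0.04; 0 0 0 0.08; 0 0 0 0.12; 0 0 0 0.16; 0 0 0 0.2; 0 0 0 0.24; 0 0 0 0.24", "jaw": -1, "squeeze": 25}}

```text
clock: 36.95
tool_pos: [0.406, -0.0265, 0.1514]
eef_rot: [[-0.943, 0.333, -0.001], [0.333, 0.943, 0.001], [0.001, 0.0, -1.0]]
ft_force: [-1.1, 4.6, 4.9]
gripper_width: 0.32
grasp_force: 25.4
```

```bash
cat > ptr.py <<'E'
from h import *
o=get_obs();print(o["clock"],o["torque"],o["ft_force"],np.degrees(np.arctan2(*o["eef_rot"][[1,0],1])),o["joint_torque"],o["gripper_width"])
W=camera("wrist");im=W["color"];u,v=proj(W,(.4065,-.0255,.094)).astype(int);r=40
g=im[v-r:v+r,u-r:u+r].min(2);n,l,st,ce=cv2.connectedComponentsWithStats((g>170).astype(np.uint8))
for i in range(1,n):
    if st[i,4]>25:
        y,x=np.where(l==i);vx,vy,x0,y0=cv2.fitLine(np.c_[x,y].astype(np.float32),2,0,.01,.01).ravel()
        # image right vector = tool y; pointer azimuth in world (camera up = tool x)
        a=np.arctan2(-vx,vy);R=o["eef_rot"];taz=np.degrees(np.arctan2(R[1,1],R[0,1]))
        print(st[i],ce[i]-r,"deg toward -y from image down",np.degrees(a)%180,"world",(np.degrees(a)%180)+90-taz)
E
python3 ptr.py
```

```text
36.95 [0.9123 0.2515 0.0877] [-1.0754  4.5723  4.9149] 70.53808016287125 [ -1.8534 -29.4488 -18.6488  -0.7045  -0.7195   0.674 ] 0.3197934949618387
[ 11  39  25  22 116] [-16.8966   9.3534] deg toward -y from image down 49.421326 world 68.8832455207225
[ 4 60 10 13 44] [-31.6364  26.75  ] deg toward -y from image down 31.371826 world 50.83374600900375
```

>>> {"fn": "send_rows", "kwargs": {"motion": "0 0 0 0; 0 0 0 0; 0 0 0 0; 0 0 0 -0.06; 0 0 0 -0.12; 0 0 0 -0.18; 0 0 0 -0.24; 0 0 0 -0.24; 0 0 0 -0.24", "jaw": -0.1}}

```text
clock: 37.9
tool_pos: [0.4063, -0.0269, 0.1512]
eef_rot: [[-1.0, -0.019, -0.0], [-0.019, 1.0, -0.0], [0.0, -0.0, -1.0]]
ft_force: [-0.2, -0.7, 0.2]
gripper_width: 0.45
grasp_force: 0.0
```

```bash
python3 ptr.py
```

```text
37.9 [ 0.0515  0.0425 -0.0257] [-0.2241 -0.6983  0.2296] 91.10269139589573 [ -0.0071 -31.1381 -18.3747  -0.0358   0.0642  -0.1108] 0.44988881898837063
[  7  37  30  14 115] [-18.8957   3.6696] deg toward -y from image down 68.88457 world 67.78187586484646
```

>>> {"fn": "send_rows", "kwargs": {"motion": "0 0 0 0; 0 0 0 0; 0 0 0 0; 0 0 0 0; 0 0 0 0; 0 0 0 0.04; 0 0 0 0.08; 0 0 0 0.12; 0 0 0 0.16; 0 0 0 0.2; 0 0 0 0.24; 0 0 0 0.24", "jaw": -1, "squeeze": 25}}

```text
clock: 39.15
tool_pos: [0.4057, -0.0264, 0.1512]
eef_rot: [[-0.943, 0.333, -0.002], [0.333, 0.943, 0.001], [0.002, 0.0, -1.0]]
ft_force: [-2.2, 5.4, 3.9]
gripper_width: 0.324
grasp_force: 25.3
```

```bash
python3 ptr.py
```

```text
39.15 [0.9831 0.4283 0.1606] [-2.2144  5.376   3.8692] 70.53161006553326 [ -2.0017 -29.9741 -19.5377  -0.6808  -0.9985   0.6966] 0.32357398097589724
[ 11  39  25  22 116] [-16.9397   9.4914] deg toward -y from image down 49.603592 world 69.07198185341205
[ 4 60 10 13 46] [-31.7174  26.6957] deg toward -y from image down 31.421066 world 50.88945621864643
```

The fourth stroke left the pointer at 69° (it was at 68.9°), so the knob is on its end stop. I'll release, lift clear and verify.

>>> {"fn": "send_rows", "kwargs": {"motion": "0 0 0 0; 0 0 0 0; 0 0 0 0; 0 0 -0.02 0; 0 0 -0.06 0; 0 0 -0.12 0; 0 0 -0.2 0; 0 0 -0.28 0; 0 0 -0.34 0; 0 0 -0.36 0; 0 0 -0.36 0; 0 0 -0.36 0", "jaw": 0}}

```text
clock: 40.4
tool_pos: [0.4059, -0.0267, 0.3301]
eef_rot: [[-0.943, 0.332, -0.002], [0.332, 0.943, 0.001], [0.002, -0.0, -1.0]]
ft_force: [-0.1, 0.3, -0.1]
gripper_width: 0.496
grasp_force: 0.0
```

```bash
python3 ptr.py; python3 - <<'E'
from h import *
S=camera("scene");s0=cv2.imread("pics/s.png");s8=cv2.imread("pics/s8.png")
for th in("dappen","bottle_1","wax_block","hood","time_knob"):
    print(th,[(round(d["score"],2),np.round(d["position"],1).tolist()) for d in trace(S,th)[:2]])
# hood change since release (s8) in hood area
d=cv2.absdiff(S["color"],s8).max(2)[195:260,205:262];print("hood diff",np.median(d),(d>60).mean())
W=camera("wrist");im=W["color"]
g=cv2.cvtColor(im,6).astype(int)
# hood front top edge column profile: shut prediction
print(proj(W,(.453,-.009,.141)),proj(W,(.453,-.037,.141)),proj(W,(.453,.02,.141)),proj(W,(.488,-.03,.167)))
c=np.round(proj(W,(.453,-.009,.141))).astype(int);print(g[c[1]-16:c[1]+17,c[0]])
E
```

```text
40.4 [-0.0367  0.0069  0.0221] [-0.1165  0.2556 -0.0574] 70.61209395295405 [  0.0626 -27.7118 -26.184   -0.0169   0.113    0.0003] 0.49649674748636824
[  0   0  63  24 789] [-18.9468 -32.3612] deg toward -y from image down 78.17688 world 97.56478592985845
[ 35   1  45  22 346] [ 17.7197 -27.9104] deg toward -y from image down 69.60025 world 88.98815629118657
[ 0 27 10 11 73] [-35.5342  -7.9041] deg toward -y from image down 51.539413 world 70.92731949919438
[27 40 12 11 38] [-7.7632  4.7895] deg toward -y from image down 48.630005 world 68.01791092985845
[ 0 61  7 19 76] [-38.1184  32.3553] deg toward -y from image down 170.17935 world 189.56725785368656
dappen [(0.58, [316.0, 361.7])]
bottle_1 [(0.65, [205.1, 276.7]), (0.16, [308.4, 241.4])]
wax_block [(0.5, [317.7, 312.0])]
hood [(0.58, [251.9, 228.4])]
time_knob [(0.57, [306.4, 238.2])]
hood diff 2.0 0.024291497975708502
[317.1071 251.9692] [283.1497 263.071 ] [352.762  240.2399] [308.0471 314.9522]
[106 122 138 141 143 142 131 118 130 153 171 185 197 210 219 226 229 230
 229 228 223 215 192 162 126 103 103 129 159 170 170 170 170]
```

```bash
python3 -c "
from plant import *
print(close_job())"
```

```text
the job is handed in; nothing more can be done
None
```

I handed the job in after about 41 s of the 70 s allowed. The cast stands upright in the middle of the plate, the hood is fully shut, and the time knob is at its clockwise end stop. The dish, the wax block and the detected bottle showed within a few pixels of where they started. The hand-in returned no verdict.

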